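# Load bearing balls on the inspection microscope

## Task

First push the ball tray home against all three steel stop pins on the microscope's stage. Then hold the tin low over the tray and tip it so that its front flap swings open and every bearing ball rolls out into the tray, and stand the tin upright on the bench again with its flap shut. Roll the balls along the tray, never lifting one off it with the fingers, until each has dropped into a pocket of its own; finish with the tray still home against the pins and leave the bottle, slide box, tweezers and loupe where they are.

Things in the scene. Friction and masses are not known exactly. Their poses are not given: they have to be found in the camera images.
- microscope: Low inverted inspection microscope, fixed: white housing, flat black stage plate on top, 300 (x) by 400 (y) mm, 90 mm above the bench. Origin on the bench under its centre. Three steel stop pins, 12 mm across, 14 mm high, stand on the stage: two for the tray's far side (contact faces at x = +130, at y = -95 and +45 mm), one for its -y side (contact face at y = -170, at x = +30 mm).
- tray_home (a point): The point on the stage top where the tray's origin lies when the tray is home against all three pins; its axes are the microscope's, and the tray is then square to them. It is 100 mm short of the far pins' faces in x and 145 mm from the side pin's face in y.
- tray: Ball tray, loose on the stage, 0.95 kg, 200 (x) by 290 (y) mm outside; aluminium rim 5 mm thick, its top 31 mm above the underside. Grey-green rubber floor 7 mm above the underside; along all sides a 22 mm wide border slopes up to the rim at 18 degrees, so balls roll off it. Origin: centre of the underside. Starts 15 to 45 mm short of the pins in x and y, slightly turned; under 10 N slides it.
- pocket0 (a point): Centre of the mouth of pocket 0 (numbered along +y) in the tray's floor, at x = +45, y = -100 mm in the tray's frame, level with the floor: a round through hole (it looks black) of 16.5 mm diameter. A ball dropped into it sinks about 4.5 mm and stays.
- pocket1 (a point): Centre of the mouth of pocket 1 (numbered along +y) in the tray's floor, at x = +45, y = -50 mm in the tray's frame, level with the floor: a round through hole (it looks black) of 16.5 mm diameter. A ball dropped into it sinks about 4.5 mm and stays.
- pocket2 (a point): Centre of the mouth of pocket 2 (numbered along +y) in the tray's floor, at x = +45, y = 0 mm in the tray's frame, level with the floor: a round through hole (it looks black) of 16.5 mm diameter. A ball dropped into it sinks about 4.5 mm and stays.
- pocket3 (a point): Centre of the mouth of pocket 3 (numbered along +y) in the tray's floor, at x = +45, y = 50 mm in the tray's frame, level with the floor: a round through hole (it looks black) of 16.5 mm diameter. A ball dropped into it sinks about 4.5 mm and stays.
- pocket4 (a point): Centre of the mouth of pocket 4 (numbered along +y) in the tray's floor, at x = +45, y = 100 mm in the tray's frame, level with the floor: a round through hole (it looks black) of 16.5 mm diameter. A ball dropped into it sinks about 4.5 mm and stays.
- tin: Ball tin, loose on the bench, 0.18 kg: closed steel box 84 (x) by 50 (y), 58 mm high; grip its sides, 50 mm apart. Front wall (-x, roughly towards the robot): a dark flap hung from the top edge. Tipped front down, it swings open from about 15 degrees and by 40 the balls have rolled out over the floor's front edge (x = -42, z = +3 mm); upright it falls shut. Origin: centre of the underside, x from flap to back.
- flap (a joint): Angle of the tin's flap (rad): 0 shut, growing as its lower edge swings out to the front; it swings freely by its own weight. The flap is 54 mm long and 48 mm wide.
- ball0_center (a point): Centre of a polished steel bearing ball, 20 mm diameter, 33 g, in the tin at the start (three to five balls; an absent one has no pose). On the level floor of the tray the centre is 10 mm above the floor, in a pocket about 5.5 mm. A ball that is let go on the rubber soon stops.
- ball1_center (a point): Centre of a polished steel bearing ball, 20 mm diameter, 33 g, in the tin at the start (three to five balls; an absent one has no pose). On the level floor of the tray the centre is 10 mm above the floor, in a pocket about 5.5 mm. A ball that is let go on the rubber soon stops.
- ball2_center (a point): Centre of a polished steel bearing ball, 20 mm diameter, 33 g, in the tin at the start (three to five balls; an absent one has no pose). On the level floor of the tray the centre is 10 mm above the floor, in a pocket about 5.5 mm. A ball that is let go on the rubber soon stops.
- ball3_center (a point): Centre of a polished steel bearing ball, 20 mm diameter, 33 g, in the tin at the start (three to five balls; an absent one has no pose). On the level floor of the tray the centre is 10 mm above the floor, in a pocket about 5.5 mm. A ball that is let go on the rubber soon stops.
- ball4_center (a point): Centre of a polished steel bearing ball, 20 mm diameter, 33 g, in the tin at the start (three to five balls; an absent one has no pose). On the level floor of the tray the centre is 10 mm above the floor, in a pocket about 5.5 mm. A ball that is let go on the rubber soon stops.
- cleaner_bottle: Bystander: small amber bottle of lens cleaner, 42 mm across and 105 mm high, standing on the bench at the microscope's -y side. Origin at the centre of its underside.
- slide_box: Bystander: grey and white plastic box of microscope slides, 85 by 62 by 35 mm, on the bench at the microscope's -y side. Origin at the centre of its underside.
- tweezers: Bystander: steel tweezers, 130 mm long, lying flat on the bench at the microscope's -y side.
- loupe: Bystander: black hand loupe, 38 mm across and 34 mm high, standing on the bench at the microscope's +y side, beyond the tin. Origin at the centre of its underside.

How it is judged:
By the outcome, as a careful person would: the job done as asked, in the order asked, and still so for the second after the job is handed in, with the robot touching nothing.
Of ball0, ball1, ball2, ball3, ball4 only 3 to 5 are there at a start; the rules pass over those that are not, and their reading is None.
At some moment in a run one of ball0, ball1, ball2, ball3, ball4 may be knocked a few centimetres aside while the robot is not near it.
It also fails if it takes over 210 s, if anything falls off the work surface, if the arm or the gripper's body presses on something with over 40 N, if the wrist force passes 120 N, or if a joint passes its speed limit or range.

## Robot

A 7-joint arm with a two-finger parallel gripper is mounted at the origin on the work surface. World frame = base frame: x ahead of the robot, y to its left, z up, the work surface at z = 0. Lengths are in m, angles in rad, forces in N, time in s.
With the tool pointing down it reaches from about 0.35 to 0.9 m from the base axis. Payload 8.1 kg.
Tool frame: the origin (TCP) lies midway between the tips of the shut fingers; the grasp point (between the pads) lies 19 mm behind it (arm.hold_point_z is the distance from the TCP to the grasp point, in m); z points along the fingers, y is the direction in which the jaws open and shut (so a half turn about z gives the same grasp; the last joint's range is limited). The gripper opens to 92 mm and grips with 3 to 60 N. Pads are 19 mm wide; open, the fingers measure 130 mm over their backs; the gripper's body (75 mm by 190 mm) begins 47 mm behind the grasp point.
Start: joints at [-1.278, 0.434, 0.025, 1.573, -0.012, 1.134, -0.075], TCP at [0.241, 0.577, 0.227] pointing down, gripper open.
Joint ranges: [-2.62, 2.62], [-0.44, 2.09], [-1.27, 1.32], [0.08, 2.57], [-1.32, 4.46], [0.12, 2], [-2.74, 2.74]. Speed limits (rad/s): [2.22, 2.22, 3.01, 3.01, 3.14, 3.14, 3.14].

## Interface

Orientations are given as a rotation vector (axis times angle).
In Python, from cell import arm gives the robot as it stands.
- The arm moves only by the shell command python3 -m pendant 'ROWS' [FORCE]. ROWS is JSON, a list of rows, each a list of 3 entries, a list of its own where there are three numbers: the shift along the tool's x, y, z in m, then the turn, a rotation vector about the tool's x, y, z in degrees, then the finger opening in m, from 0 to 0.0918. A call has 1 to 10 rows; each row shifts and turns the commanded pose from where the row before left it, along the tool's axes as they then stand; what a row does not reach is not made up. A row lasts 1/8 s, in which the tool goes at most 62.5 mm and 10.7 degrees, less where a joint would pass 70% of its speed; a pose out of reach is approached as far as the arm can. A call with a gripper value outside its range is refused whole. The fingers move at their own pace and stop on an object; FORCE is the grip in N (left out, the last holds). Time passes only in rows, so rows that do not move let the fingers close. It gives the time, the measured TCP pose, the force and the opening at its end, in the units of the state.
- arm.observe(): the state, without advancing time (a new reading comes with each control period).
- arm.get_image(name): name is "side" or "top"; returns (picture, depth): 400x640x3 uint8, red, green, blue; 400x640 float32, m along the optical axis (not along the pixel's ray), 0 where there is no reading.
- arm.camera_params(name): a dict with "fovy" (degrees; the focal length in pixels is half the picture's height over the tangent of half this angle, whatever the lens; pixels are square), "cx", "cy" (the principal point, pixels), "rvec" (rotation vector, rad) and "tvec" (3), from world to camera coordinates, as OpenCV has them. Camera axes: x right, y down, z forward; pixel columns grow to the right and rows downward; lengths in m; the calibration is good to about 2 mm. A picture is of the moment at which its call begins. camera_params takes no time and is no camera call.
- arm.sign_off(): hands the job in, once; it reports no verdict.
Trained networks look in the newest picture that a camera, given by its name, has taken for a name from the list of things; names that differ only in an ending like _2 or _b are one class to them, and where a whole thing is asked for, a point or a joint stands for the part that bears it (a point fixed in the world has none). Each returns a list of dicts, best first, with "conf" (0 to 1); they miss things now and then, are a little off and sometimes report something else, mostly with a low value. They report only what shows in the picture. A call takes as long as a camera call.
- arm.look_for(camera, label): "rect" ([centre column, centre row, width, height] in pixels, round what is visible of it).
- arm.masks_of(camera, label): "pixels" (400x640 bool, what is visible of it) and "rect" ([centre column, centre row, width, height] in pixels, round what is visible of it).
The state is a dict: "clock": time; "joints": joint angles; "dq": joint speeds; "joint_efforts": joint torques, N m; "position": TCP position; "ee_rot": TCP orientation; "force": force on the tool from outside, world axes, zero at the start; "ft_torque": the same for the moment, N m; "width": opening from 0.0 (shut) to 1.0 (fully open).
Only numpy, scipy, OpenCV 4.12 (cv2) and the standard library are available. Lean on these libraries where they do the work, as an engineer would, in place of code of your own. Each camera call takes 0.05 s, during which the arm holds its last target.

## Working session

There is one attempt and no reset: what is moved stays moved. The work goes in short steps, Python scripts to look and compute and a shell command to move; the robot and the scene stay as the last step left them, time stands still between calls to the robot, and variables do not carry over. Pictures are saved under pics/ and viewed, and the job is handed in when it is done.

```bash
ls; mkdir -p pics; cat > h.py <<'E'
import numpy as np, cv2
from scipy.spatial.transform import Rotation as R
from cell import arm
def cam(n):
    p=arm.camera_params(n); f=200/np.tan(np.radians(p['fovy'])/2)
    Rm=R.from_rotvec(p['rvec']).as_matrix(); return f,p['cx'],p['cy'],Rm,np.array(p['tvec'])
def unproj(n,u,v,d):
    f,cx,cy,Rm,t=cam(n); u=np.asarray(u,float);v=np.asarray(v,float);d=np.asarray(d,float)
    c=np.stack([(u-cx)/f*d,(v-cy)/f*d,d],-1); return (c-t)@Rm
def onplane(n,u,v,z):
    f,cx,cy,Rm,t=cam(n); o=-Rm.T@t; r=np.array([(u-cx)/f,(v-cy)/f,1])@Rm
    return o+r*(z-o[2])/r[2]
def proj(n,P):
    f,cx,cy,Rm,t=cam(n); c=np.asarray(P)@Rm.T+t; return np.stack([c[...,0]/c[...,2]*f+cx,c[...,1]/c[...,2]*f+cy],-1)
def snap(n,name,box=None,scale=1):
    im,d=arm.get_image(n); o=im[:,:,::-1].copy()
    if box: o=o[box[1]:box[3],box[0]:box[2]]
    if scale!=1: o=cv2.resize(o,None,fx=scale,fy=scale,interpolation=cv2.INTER_CUBIC)
    cv2.imwrite('pics/'+name+'.png',o); return im,d
E
python3 - <<'E'
from h import *
for n in('top','side'):
    im,d=snap(n,n+'0'); np.save(n+'_d0.npy',d)
    f,cx,cy,Rm,t=cam(n); print(n,f,cx,cy,-Rm.T@t,Rm.round(3).tolist())
print(arm.observe())
E
```

```text
pics
top 393.8375293083479 318.6325894671281 206.785716524037 [ 0.36358744 -0.04873818  1.05884598] [[0.041, -0.999, 0.004], [-0.979, -0.041, -0.2], [0.2, 0.004, -0.98]]
side 371.90780626155447 318.62961788086017 199.94223866613612 [ 0.13042098 -0.82446579  0.55558319] [[0.881, -0.473, 0.009], [-0.209, -0.406, -0.889], [0.425, 0.782, -0.457]]
{'clock': 0.1, 'joints': array([-1.27758292,  0.43509212,  0.0249991 ,  1.57400129, -0.01160247,
        1.13396303, -0.07509294]), 'dq': array([-3.17548621e-04, -2.73788314e-03, -8.53180913e-05, -2.57367889e-03,
        3.05476798e-04,  1.50795748e-03, -1.26151562e-03]), 'joint_efforts': array([ 4.00376797e-03, -6.69122815e+01,  9.88434814e-01, -3.15147972e+01,
       -6.05082745e-02,  3.74116504e-02,  9.82210486e-05]), 'position': array([0.24086508, 0.57624534, 0.22606361]), 'ee_rot': array([-6.17798615e-01, -3.08011278e+00,  2.06085071e-03]), 'force': array([1.03930145, 0.14206297, 0.46686105]), 'ft_torque': array([0.00727323, 0.02159138, 0.02152785]), 'width': 0.9981622873343816}
```

View pics/top0.png

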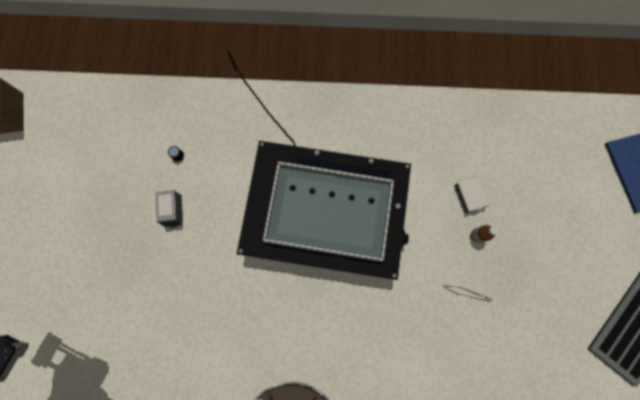

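View pics/side0.png

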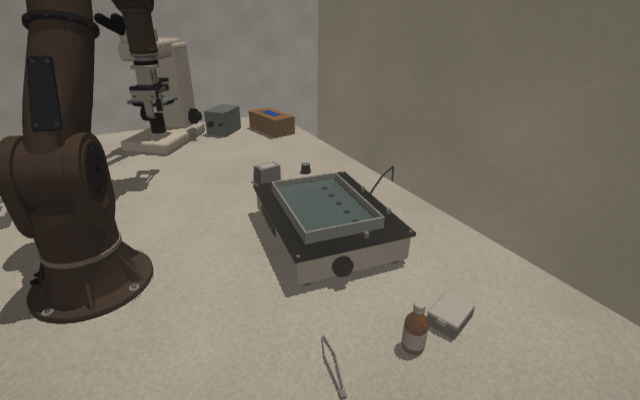

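```bash
python3 - <<'E'
from h import *
im,d=snap('top','top1',(220,125,430,295),3.8)
im2,d2=snap('side','side1',(240,150,420,290),4.2)
for n in ('top','side'):
  for l in('microscope','tray','tin','cleaner_bottle','slide_box','tweezers','loupe'):
    r=arm.masks_of(n,l)[:2]
    for q in r:
        np.save(f'm_{n}_{l}.npy',q['pixels']) if q is r[0] else 0
        print(n,l,round(q['conf'],2),np.round(q['rect'],1),q['pixels'].sum())
E
```

```text
top microscope 0.57 [318.2 165.4 181.4 227.6] 9291
top tray 0.64 [326.2 212.2 126.8 101.6] 9720
top tin 0.69 [168.4 208.7  27.8  38.4] 949
top tin 0.23 [319.6 165.8 181.2 231. ] 9297
top cleaner_bottle 0.88 [482.8 234.3  29.8  20. ] 342
top cleaner_bottle 0.23 [327.4 212.4 125.5 101. ] 9578
top slide_box 0.63 [470.5 197.2  35.2  39. ] 836
top slide_box 0.45 [174.6 154.6  15.9  14.1] 164
top tweezers 0.53 [469.1 291.   47.9  13.7] 26
top loupe 0.62 [176.6 153.2  18.1  15.1] 208
top loupe 0.3 [168.  208.4  31.2  41.5] 948
side microscope 0.97 [334.1 226.2 163.2 118. ] 6836
side tray 0.71 [327.1 210.1 114.9  72.2] 5187
side tin 0.89 [269.8 172.1  24.5  23.4] 476
side tin 0.47 [256.9 177.6   9.1  18.9] 101
side cleaner_bottle 0.7 [415.6 327.6  25.3  51.9] 1012
side slide_box 0.74 [452.7 314.5  48.8  50. ] 1420
side slide_box 0.6 [256.4 176.2   8.9  18.3] 97
side tweezers 0.65 [333.4 367.5  25.9  64.8] 261
side tweezers 0.21 [327.4 208.8 115.4  70. ] 5199
side loupe 0.74 [256.8 176.1   8.5  16.2] 97
side loupe 0.49 [326.8 207.8 109.3  71.8] 5175
```

View pics/top1.png

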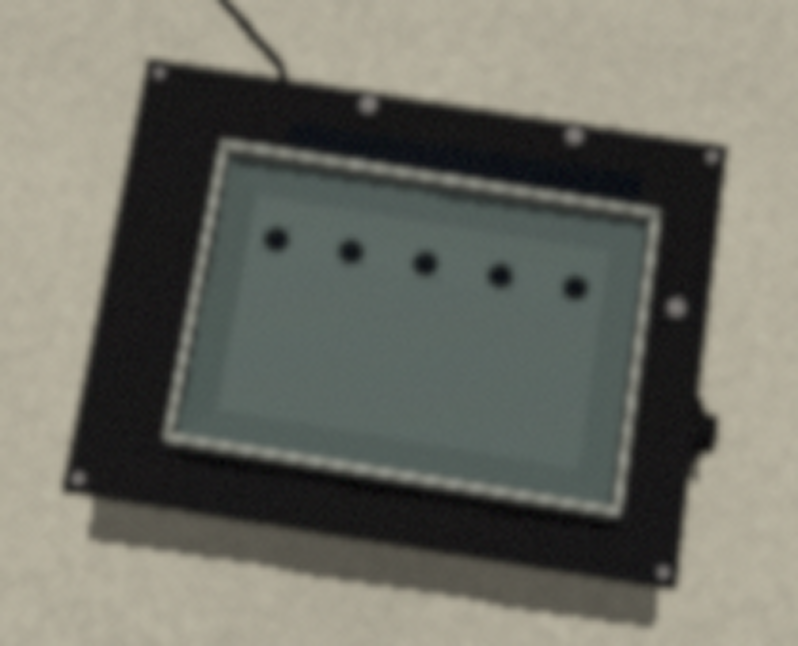

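View pics/side1.png

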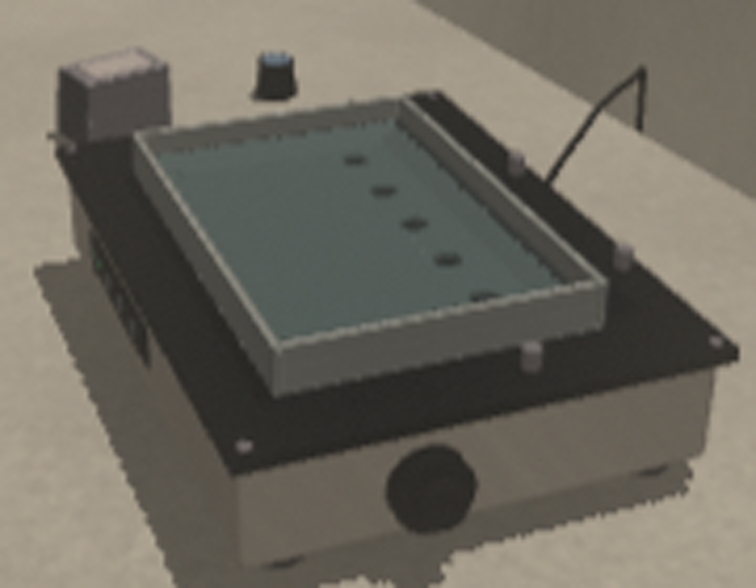

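```bash
cat >> h.py <<'E'
def fit2(src,dst):
    s0=src.mean(0);d0=dst.mean(0);a=src-s0;b=dst-d0
    th=np.arctan2((a[:,0]*b[:,1]-a[:,1]*b[:,0]).sum(),(a*b).sum())
    M=np.array([[np.cos(th),-np.sin(th)],[np.sin(th),np.cos(th)]]); t=d0-M@s0
    return th,t,dst-(src@M.T+t)
E
python3 - <<'E'
from h import *
print(arm.camera_params('top'))
def T(pts): return np.array([[220+(x+.5)/3.8-.5,125+(y+.5)/3.8-.5] for x,y in pts])
def S(pts): return np.array([[240+(x+.5)/4.2-.5,150+(y+.5)/4.2-.5] for x,y in pts])
pl=T([(148,60),(725,148),(675,587),(66,490)])
src=np.array([[.15,.2],[.15,-.2],[-.15,-.2],[-.15,.2]])
w=np.array([onplane('top',u,v,.09)[:2] for u,v in pl]); print(w)
th,t,r=fit2(src,w); print('plate top',np.degrees(th),t,r*1000)
tr=T([(219,140),(661,210),(620,517),(165,441)])
st=np.array([[.1,.145],[.1,-.145],[-.1,-.145],[-.1,.145]])
w=np.array([onplane('top',u,v,.121)[:2] for u,v in tr])
th,t,r=fit2(st,w); print('tray top',np.degrees(th),t,r*1000)
pk=T([(575,288),(500,276),(425,264),(351,252),(276,239)])
w=np.array([onplane('top',u,v,.097)[:2] for u,v in pk])
sp=np.array([[.045,y] for y in(-.1,-.05,0,.05,.1)])
th,t,r=fit2(sp,w); print('pockets top',np.degrees(th),t,r*1000)
pins=T([(574,135),(368,104),(677,307)])
w=np.array([onplane('top',u,v,.104)[:2] for u,v in pins])
sp=np.array([[.136,-.095],[.136,.045],[.03,-.176]])
th,t,r=fit2(sp,w); print('pins top',np.degrees(th),t,r*1000)
# side
pk=S([(485,297),(448,259),(415,223),(384,190),(355,160)])
w=np.array([onplane('side',u,v,.097)[:2] for u,v in pk])
sp=np.array([[.045,y] for y in(-.1,-.05,0,.05,.1)])
th,t,r=fit2(sp,w); print('pockets side',np.degrees(th),t,r*1000)
pins=S([(625,244),(517,153),(532,343)])
w=np.array([onplane('side',u,v,.104)[:2] for u,v in pins])
sp=np.array([[.136,-.095],[.136,.045],[.03,-.176]])
th,t,r=fit2(sp,w); print('pins side',np.degrees(th),t,r*1000)
pl=S([(739,350),(235,470)])
w=np.array([onplane('side',u,v,.09)[:2] for u,v in pl])
th,t,r=fit2(src[1:3],w); print('plate side',np.degrees(th),t,r*1000)
tr=S([(410,98),(606,290),(277,348),(136,138)])
w=np.array([onplane('side',u,v,.121)[:2] for u,v in tr])
th,t,r=fit2(st,w); print('tray side',np.degrees(th),t,r*1000)
# tin by depth
for n in('top','side'):
    m=np.load(f'm_{n}_tin.npy'); im,d=arm.get_image(n); v,u=np.nonzero(m&(d>0)); P=unproj(n,u,v,d[v,u])
    k=np.abs(P[:,2]-.058)<.006; q=P[k,:2]
    print(n,'tin',k.sum(),np.percentile(P[:,2],[1,50,99]),cv2.minAreaRect((q*1000).astype(np.float32)),q.mean(0))
E
```

```text
{'fovy': 53.84507227713566, 'cx': 318.6325894671281, 'cy': 206.785716524037, 'rvec': array([ 2.15848389, -2.07131166,  0.2145337 ]), 'tvec': array([-0.06822857,  0.56611077,  0.96467067])}
[[ 0.73117343  0.11813148]
 [ 0.68492634 -0.276175  ]
 [ 0.39106841 -0.24255421]
 [ 0.43657581  0.15001899]]
plate top -6.543633300171963 [ 0.560936   -0.06264468] [[-1.57733422 -0.82693121]
 [-2.24049328  2.26073326]
 [ 1.9471774   1.6935701 ]
 [ 1.8706501  -3.12737215]]
tray top -6.921913686253236 [ 0.54900835 -0.07065556] [[ 0.37584277  1.19879021]
 [ 0.00565558 -0.43474448]
 [-0.55969411  0.47453432]
 [ 0.17819576 -1.23858005]]
pockets top -7.1405867104272 [ 0.54966561 -0.07039839] [[ 0.16550949  0.06709092]
 [-0.00819879  0.02081663]
 [-0.16472529  0.11550553]
 [-0.27632003 -0.30901487]
 [ 0.28373461  0.10560179]]
pins top -6.534962729722994 [ 0.56077857 -0.06261175] [[ 0.01686525  0.38997252]
 [-0.00824549 -0.34661647]
 [-0.00861976 -0.04335605]]
pockets side -6.763507212592863 [ 0.55092957 -0.07300342] [[ 0.27526442  0.72724804]
 [-0.46083699 -0.20689392]
 [ 0.12948542 -0.14354913]
 [ 0.25929786 -0.00440178]
 [-0.20321072 -0.37240321]]
pins side -6.723623407071617 [ 0.56384879 -0.06197575] [[ 0.59628267 -0.14092107]
 [-0.22610914  0.07562241]
 [-0.37017353  0.06529866]]
plate side -5.715807851137285 [ 0.55669265 -0.0677629 ] [[-1.03188687  0.10328354]
 [ 1.03188687 -0.10328354]]
tray side -7.81318507304992 [ 0.5488255  -0.07959266] [[-0.7141291  -1.90119281]
 [-3.70450585  1.51912946]
 [ 5.23290849  4.65183199]
 [-0.81427354 -4.26976865]]
top tin 603 [-1.93339570e-05  5.75846675e-02  6.31957940e-02] ((555.4246826171875, 352.402587890625), (82.25141143798828, 49.58404541015625), 8.365151405334473) [0.55375955 0.35125006]
side tin 158 [0.00544656 0.03999383 0.06115069] ((555.171875, 348.9500732421875), (81.72801971435547, 53.29471969604492), 10.768319129943848) [0.55347729 0.34256341]
```

```bash
cat >> h.py <<'E'
MT=np.array([.561,-.0626]); MA=np.radians(-6.55)
MR=np.array([[np.cos(MA),-np.sin(MA)],[np.sin(MA),np.cos(MA)]])
def m2w(x,y): return MT+MR@np.array([x,y])
def w2m(p): return MR.T@(np.asarray(p)[:2]-MT)
def t2w(x,y): return m2w(x+.03,y-.025)   # home tray frame
def w2t(p): return w2m(p)-np.array([.03,-.025])
def Rdown(yaw,tilt=0):  # tool x dir at world yaw(deg), z down; tilt about tool y (deg)
    y=np.radians(yaw); X=np.array([np.cos(y),np.sin(y),0]);Z=np.array([0,0,-1.]);Y=np.cross(Z,X)
    return R.from_matrix(np.stack([X,Y,Z],1))*R.from_euler('y',tilt,degrees=True)
def plan(p,Rt,say=''):
    o=arm.observe(); Rc=R.from_rotvec(o['ee_rot']); d=Rc.inv().apply(np.asarray(p)-o['position'])
    print(say,'t',round(o['clock'],2),'pos',o['position'].round(4),'tray',w2t(o['position']).round(4),'w',round(o['width'],3),'F',o['force'].round(1))
    print('  shift(tool now) mm',(d*1000).round(1),' turn deg',np.degrees((Rc.inv()*Rt).as_rotvec()).round(2), ' shift after turn',(Rt.inv().apply(np.asarray(p)-o['position'])*1000).round(1))
YW=180-6.55
E
python3 - <<'E'
from h import *
x,y=m2w(-.140,-.02); plan([x,y,.2],Rdown(YW)); print(x,y)
E
```

```text
t 1.0 pos [0.241  0.5767 0.2267] tray [-0.4209  0.6236] w 1.002 F [ 0.  -0.  -0.2]
  shift(tool now) mm [-412.8 -524.5   26.7]  turn deg [  0.     0.   -16.13]  shift after turn [-250.9 -618.6   26.7]
0.41963241903922216 -0.06649962219938169
```

```bash
python3 -m pendant '[[[0,0,0],[0,0,-8],0],[[0,0,0],[0,0,-8.1],0],[[-0.016,-0.040,0],[0,0,0],0],[[-0.016,-0.040,0],[0,0,0],0],[[-0.016,-0.040,0],[0,0,0],0],[[-0.016,-0.040,0],[0,0,0],0],[[-0.016,-0.040,0],[0,0,0],0],[[-0.016,-0.040,0],[0,0,0],0],[[-0.016,-0.040,0],[0,0,0],0],[[-0.016,-0.040,0],[0,0,0],0]]'
python3 -m pendant '[[[-0.016,-0.038,0],[0,0,0],0],[[-0.016,-0.038,0],[0,0,0],0],[[-0.016,-0.038,0],[0,0,0],0],[[-0.016,-0.038,0],[0,0,0],0],[[-0.016,-0.038,0],[0,0,0],0],[[-0.016,-0.038,0],[0,0,0],0],[[-0.016,-0.038,0],[0,0,0],0],[[0,0,0],[0,0,0],0]]'
python3 - <<'E'
from h import *
x,y=m2w(-.140,-.02); plan([x,y,.101],Rdown(YW))
snap('top','top2'); 
E
```

```text
clock: 2.25
position: [0.3318, 0.2428, 0.227]
ee_rot: [0.18, 3.136, 0.001]
force: [0.8, -0.2, 0.3]
width: 0.012
clock: 3.25
position: [0.4128, -0.0357, 0.227]
ee_rot: [0.188, 3.135, -0.001]
force: [-0.2, -0.3, -0.9]
width: 0.003
 t 3.25 pos [ 0.4128 -0.0357  0.227 ] tray [-0.1803  0.0348] w 0.003 F [-0.2 -0.3 -0.9]
  shift(tool now) mm [-10.3 -29.7 126.1]  turn deg [-0.03  0.06 -0.33]  shift after turn [-10.3 -29.8 126. ]
```

View pics/top2.png

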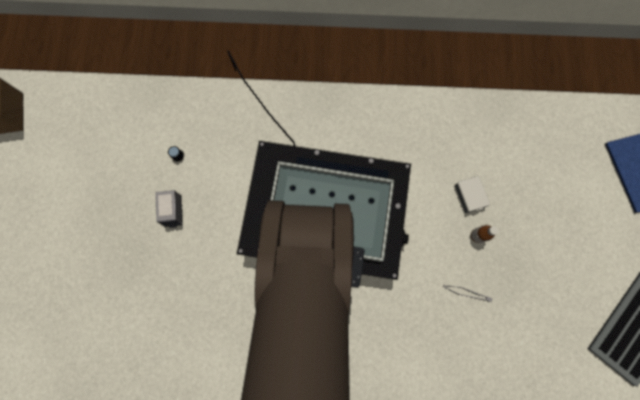

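```bash
python3 -m pendant '[[[-0.005,-0.015,0],[0,0,-0.3],0],[[-0.005,-0.015,0],[0,0,0],0],[[0,0,0.04],[0,0,0],0],[[0,0,0.04],[0,0,0],0],[[0,0,0.036],[0,0,0],0],[[0,0,0.01],[0,0,0],0],[[0,0,0],[0,0,0],0]]'
python3 - <<'E'
from h import *
x,y=m2w(-.070-.0095,-.024); plan([x,y,.101],Rdown(YW))
snap('side','side2',(200,120,440,300),3.2)
E
```

```text
clock: 4.18
position: [0.4188, -0.0633, 0.1009]
ee_rot: [-0.171, -3.136, -0.0]
force: [-0.9, 0.7, 1.1]
width: 0.006
 t 4.17 pos [ 0.4188 -0.0633  0.1009] tray [-0.1712  0.0081] w 0.006 F [-0.9  0.7  1.1]
  shift(tool now) mm [-61.7  -7.4  -0.2]  turn deg [ 0.01 -0.05  0.31]  shift after turn [-61.7  -7.1  -0.1]
```

View pics/side2.png

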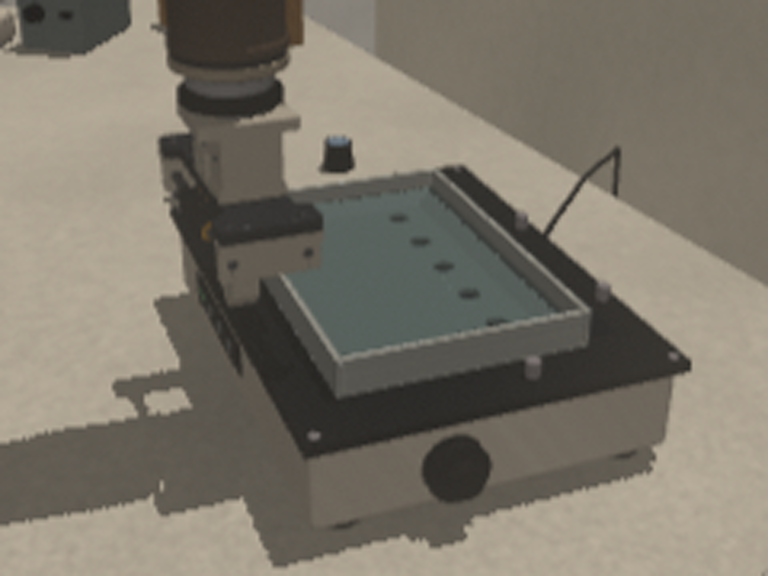

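```bash
python3 -m pendant '[[[-0.01,-0.002,0],[0,0,0.3],0],[[-0.008,-0.002,0],[0,0,0],0],[[-0.005,-0.002,0],[0,0,0],0],[[-0.005,-0.002,0],[0,0,0],0],[[-0.005,0,0],[0,0,0],0],[[-0.005,0,0],[0,0,0],0],[[-0.005,0,0],[0,0,0],0],[[-0.005,0,0],[0,0,0],0],[[-0.005,0,0],[0,0,0],0],[[0,0,0],[0,0,0],0]]'
python3 - <<'E'
from h import *
x,y=m2w(-.070-.0095,-.024); plan([x,y,.101],Rdown(YW))
E
```

```text
clock: 5.48
position: [0.4692, -0.0779, 0.1004]
ee_rot: [-0.18, -3.133, -0.001]
force: [-4.8, -0.4, 1.2]
width: 0.006
 t 5.47 pos [ 0.4692 -0.0779  0.1004] tray [-0.1195 -0.0007] w 0.006 F [-4.8 -0.4  1.2]
  shift(tool now) mm [-10.    1.7  -0.6]  turn deg [ 0.01 -0.2  -0.04]  shift after turn [-10.    1.7  -0.6]
```

```bash
for i in 1 2; do python3 -m pendant '[[[-0.003,0,0],[0,0,0],0],[[-0.002,0,0],[0,0,0],0],[[0,0,0],[0,0,0],0]]' ; done
```

```text
clock: 5.85
position: [0.4736, -0.0784, 0.1004]
ee_rot: [-0.18, -3.132, -0.001]
force: [-7.5, 0.9, 3.1]
width: 0.004
clock: 6.22
position: [0.4762, -0.0787, 0.1]
ee_rot: [-0.18, -3.128, -0.002]
force: [-14.9, 2.4, 10.4]
width: 0.008
```

```bash
python3 -m pendant '[[[-0.003,0,0],[0,0,0],0],[[0,0,0],[0,0,0],0]]'; python3 - <<'E'
from h import *
x,y=m2w(-.070-.0095,-.024); plan([x,y,.101],Rdown(YW))
snap('side','side3',(260,140,440,275),4.2)
E
```

```text
clock: 6.48
position: [0.4764, -0.0787, 0.0995]
ee_rot: [-0.18, -3.123, -0.003]
force: [-24.0, 2.5, 16.6]
width: 0.005
 t 6.47 pos [ 0.4764 -0.0787  0.0995] tray [-0.1122 -0.0006] w 0.005 F [-24.    2.5  16.6]
  shift(tool now) mm [-2.7  1.6 -1.5]  turn deg [ 0.07 -0.79 -0.04]  shift after turn [-2.7  1.6 -1.5]
```

View pics/side3.png

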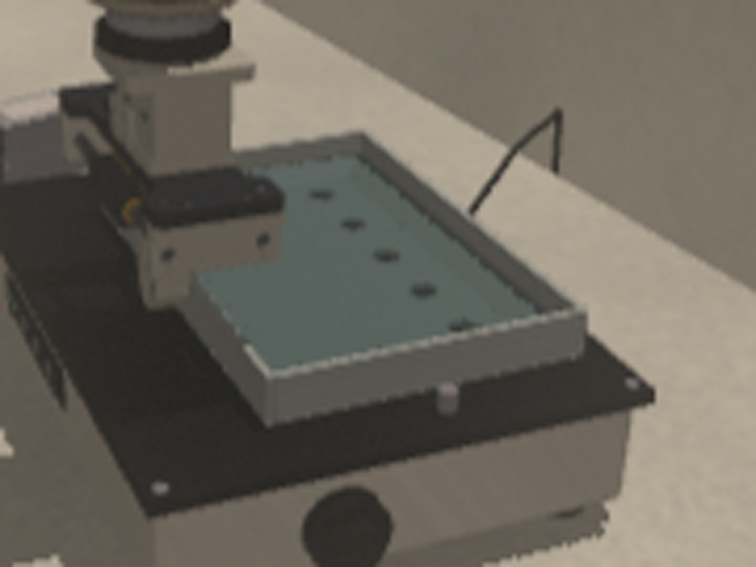

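```bash
python3 -m pendant '[[[0.006,0,0],[0,0.8,0],0],[[0.02,0,-0.01],[0,0,0],0],[[0,0,-0.04],[0,0,0],0],[[0,0,-0.03],[0,0,0],0],[[-0.02,0.03,0],[0,0,0],0],[[-0.03,0.04,0],[0,0,0],0],[[-0.03,0.04,0],[0,0,0],0],[[-0.03,0.04,0],[0,0,0],0],[[-0.025,0.035,0],[0,0,0],0],[[0,0,0],[0,0,0],0]]'
python3 - <<'E'
from h import *
x,y=m2w(.03,.172); plan([x,y,.101],Rdown(YW))
E
```

```text
clock: 7.78
position: [0.6161, 0.0955, 0.1787]
ee_rot: [-0.172, -3.124, -0.003]
force: [-1.2, -0.6, -0.5]
width: 0.006
 t 7.78 pos [0.6161 0.0955 0.1787] tray [0.0067 0.1884] w 0.006 F [-1.2 -0.6 -0.5]
  shift(tool now) mm [ 5.7  8.6 77.8]  turn deg [ 0.06 -0.74  0.24]  shift after turn [ 6.7  8.6 77.7]
```

```bash
python3 -m pendant '[[[0.007,0.009,0],[0,-0.7,0.2],0],[[0,0,0.04],[0,0,0],0],[[0,0,0.038],[0,0,0],0],[[0,-0.012,0],[0,0,0],0],[[0,-0.006,0],[0,0,0],0],[[0,-0.005,0],[0,0,0],0],[[0,-0.005,0],[0,0,0],0],[[0,0,0],[0,0,0],0]]'
python3 - <<'E'
from h import *
x,y=m2w(.03,.139); plan([x,y,.101],Rdown(YW))
E
```

```text
clock: 8.78
position: [0.6058, 0.0741, 0.1029]
ee_rot: [0.186, 3.135, 0.002]
force: [-0.3, 3.4, 2.9]
width: 0.004
 t 8.78 pos [0.6058 0.0741 0.1029] tray [-0.001   0.1659] w 0.004 F [-0.3  3.4  2.9]
  shift(tool now) mm [-1.  -1.9  1.9]  turn deg [ 0.09  0.06 -0.23]  shift after turn [-1.  -1.9  1.9]
```

```bash
for i in 1 2 ; do python3 -m pendant '[[[0,-0.003,0],[0,0,0],0],[[0,-0.002,0],[0,0,0],0],[[0,0,0],[0,0,0],0]]'; done; python3 - <<'E'
from h import *
x,y=m2w(.03,.139); plan([x,y,.101],Rdown(YW))
snap('side','side4',(260,140,440,275),4.2)
E
```

```text
clock: 9.15
position: [0.6056, 0.0707, 0.1029]
ee_rot: [0.184, 3.135, 0.004]
force: [1.3, 7.0, 5.1]
width: 0.005
clock: 9.52
position: [0.6054, 0.0695, 0.103]
ee_rot: [0.179, 3.134, 0.01]
force: [2.8, 17.1, 4.0]
width: 0.003
 t 9.53 pos [0.6054 0.0695 0.103 ] tray [-0.0009  0.1613] w 0.003 F [ 2.8 17.1  4. ]
  shift(tool now) mm [-0.9  2.7  2. ]  turn deg [0.38 0.11 0.01]  shift after turn [-0.9  2.7  2. ]
```

View pics/side4.png

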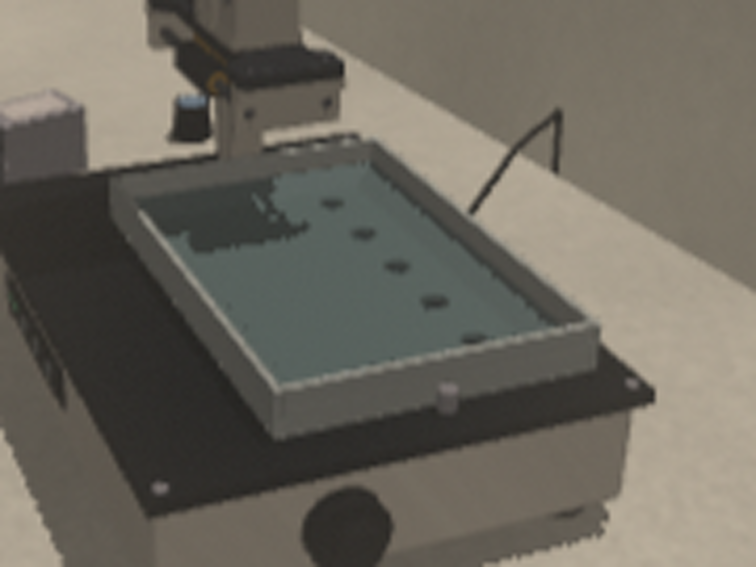

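```bash
python3 -m pendant '[[[0,0.02,0],[0,0,0],0],[[0,0.005,-0.04],[0,0,0],0],[[0,0,-0.05],[0,0,0],0],[[0.03,0.04,-0.02],[0,0,0],0.08],[[0.03,0.045,0],[0,0,0],0.08],[[0.03,0.045,0],[0,0,0],0.08],[[0.03,0.045,0],[0,0,0],0.08],[[0.03,0.045,0],[0,0,0],0.08],[[0.03,0,0],[0,0,0],0.08],[[0,0,0],[0,0,0],0.08]]'
python3 - <<'E'
from h import *
im,d=snap('top','top3',(220,125,430,295),3.8)
arm.get_image('side')
for n in('top','side'):
  for r in arm.masks_of(n,'tin')[:1]:
    im,d=arm.get_image(n);m=r['pixels']&(d>0); v,u=np.nonzero(m); P=unproj(n,u,v,d[v,u])
    k=np.abs(P[:,2]-.058)<.006; q=P[k,:2]
    print(n,r['conf'],r['rect'],k.sum(),cv2.minAreaRect((q*1000).astype(np.float32)))
snap('top','top3b',(130,120,230,250),6); snap('side','side5',(230,150,320,200),8)
x,y=[.555,.3515]; plan([x,y,.2],Rdown(188.5))
E
```

```text
clock: 10.82
position: [0.4519, 0.3291, 0.2116]
ee_rot: [-0.181, -3.134, 0.001]
force: [-0.0, -0.0, -0.0]
width: 0.719
top 0.57 [166.9, 208.7, 30.5, 37.5] 520 ((555.9743041992188, 352.9196472167969), (80.65241241455078, 50.51811599731445), 9.294716835021973)
side 0.57 [270.4, 173.1, 30.0, 23.2] 146 ((554.39453125, 347.5061950683594), (80.26826477050781, 49.782745361328125), 6.490757465362549)
 t 11.22 pos [0.4546 0.3277 0.2115] tray [-0.1802  0.4006] w 0.873 F [-0.3 -0.2 -0.2]
  shift(tool now) mm [-96.8  35.6  11.4]  turn deg [ -0.    -0.08 -15.37]  shift after turn [-102.8    8.7   11.5]
```

View pics/top3.png

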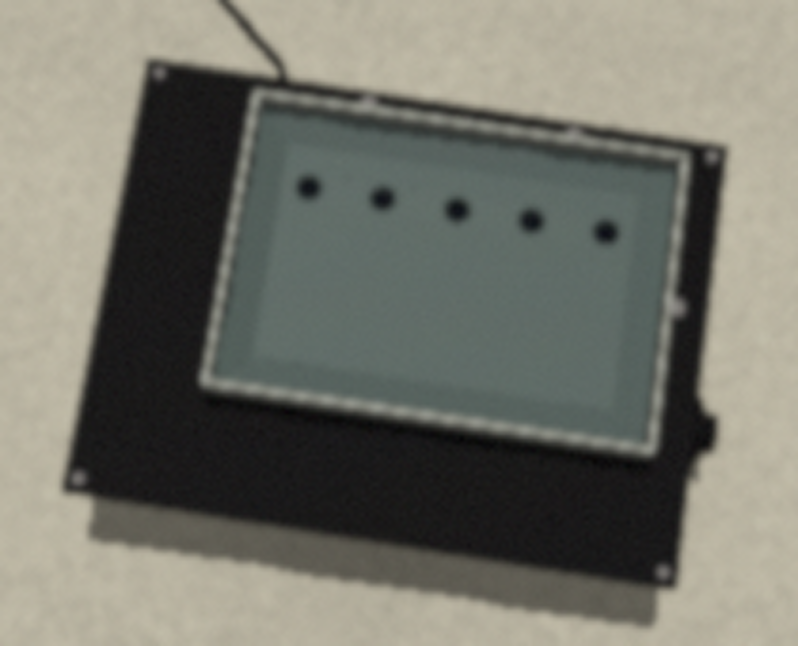

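View pics/top3b.png

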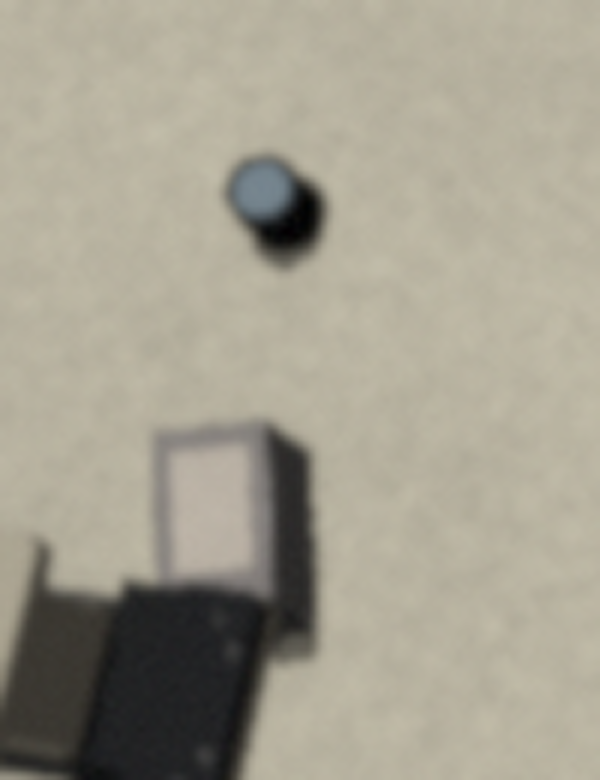

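View pics/side5.png

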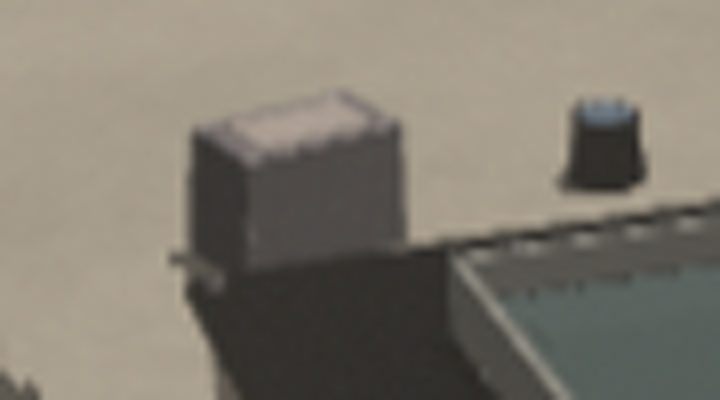

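```bash
python3 - <<'E'
from h import *
def T(pts): return np.array([[220+(x+.5)/3.8-.5,125+(y+.5)/3.8-.5] for x,y in pts])
pk=T([(605,232),(531,221),(457,210),(383,199),(308,187)])
w=np.array([onplane('top',u,v,.097)[:2] for u,v in pk])
sp=np.array([[.045,y] for y in(-.1,-.05,0,.05,.1)])
th,t,r=fit2(sp,w); print('pockets top',np.degrees(th),t,w2t(t),r*1000)
tr=T([(252,88),(691,152),(655,455),(202,383)])
st=np.array([[.1,.145],[.1,-.145],[-.1,-.145],[-.1,.145]])
w=np.array([onplane('top',u,v,.121)[:2] for u,v in tr])
th,t,r=fit2(st,w); print('tray top',np.degrees(th),t,w2t(t),r*1000)
d=np.load('top_d0.npy'); m=np.load('m_top_tin.npy'); v,u=np.nonzero(m); P=unproj('top',u,v,d[v,u])
q=P[np.abs(P[:,2]-.058)<.004]; print(len(q),cv2.minAreaRect((q[:,:2]*1000).astype(np.float32)),q[:,1].min(),q[:,1].max())
E
```

```text
pockets top -6.489236494767807 [ 0.58737975 -0.09053859] [-0.00060548  0.00025292] [[ 0.1694418   0.46505187]
 [ 0.00406427  0.03440287]
 [-0.14708191 -0.26847537]
 [-0.28394127 -0.44308497]
 [ 0.25751711  0.21210559]]
tray top -6.407467500187829 [ 0.58755173 -0.09104824] [-0.00037648 -0.00023379] [[-0.2685131   1.02617661]
 [ 0.22231418 -0.31817315]
 [-0.71479084  0.24892608]
 [ 0.76098977 -0.95692955]]
561 ((555.1049194335938, 352.7044372558594), (80.73918914794922, 50.505680084228516), 9.563773155212402) 0.3227763604453535 0.38076942799870267
```

```bash
python3 -m pendant '[[[0,0,0],[0,0,-8],0.08],[[0,0,0],[0,0,-7.9],0.08],[[-0.035,0.003,0],[0,0,0],0.08],[[-0.035,0.003,0],[0,0,0],0.08],[[-0.032,0.003,0],[0,0,0],0.08],[[0,0,0],[0,0,0],0.08]]'
python3 - <<'E'
from h import *
plan([.555,.3525,.016],Rdown(189))
E
```

```text
clock: 11.98
position: [0.5554, 0.3527, 0.2106]
ee_rot: [0.246, -3.131, 0.001]
force: [-0.1, 0.0, 0.7]
width: 0.871
 t 11.97 pos [0.5554 0.3527 0.2106] tray [-0.083   0.4369] w 0.871 F [-0.1  0.   0.7]
  shift(tool now) mm [  0.2  -0.  194.6]  turn deg [-0.04 -0.06 -0.  ]  shift after turn [ 4.000e-01 -1.000e-01  1.946e+02]
```

```bash
python3 -m pendant '[[[0,0,0.04],[0,0,0],0.08],[[0,0,0.04],[0,0,0],0.08],[[0,0,0.04],[0,0,0],0.08],[[0,0,0.04],[0,0,0],0.08],[[0,0,0.025],[0,0,0],0.08],[[0,0,0.01],[0,0,0],0.08],[[0,0,0],[0,0,0],0.08]]'
python3 -m pendant '[[[0,0,0],[0,0,0],0.04],[[0,0,0],[0,0,0],0.04],[[0,0,0],[0,0,0],0.04],[[0,0,0],[0,0,0],0.04],[[0,0,0],[0,0,0],0.04],[[0,0,0],[0,0,0],0.04]]' 25
python3 - <<'E'
from h import *
plan([.555,.3525,.016],Rdown(189))
snap('side','side6',(200,110,320,200),6)
E
```

```text
clock: 12.85
position: [0.5526, 0.3533, 0.0164]
ee_rot: [0.249, -3.129, -0.0]
force: [-0.4, -0.2, -0.2]
width: 0.871
clock: 13.6
position: [0.5531, 0.3534, 0.0169]
ee_rot: [0.249, -3.131, -0.001]
force: [-0.7, -0.9, 6.8]
width: 0.541
 t 13.6 pos [0.5531 0.3534 0.0169] tray [-0.0853  0.4374] w 0.541 F [-0.7 -0.9  6.8]
  shift(tool now) mm [-1.7 -1.2  0.9]  turn deg [ 0.03 -0.06  0.11]  shift after turn [-1.7 -1.2  0.9]
```

View pics/side6.png

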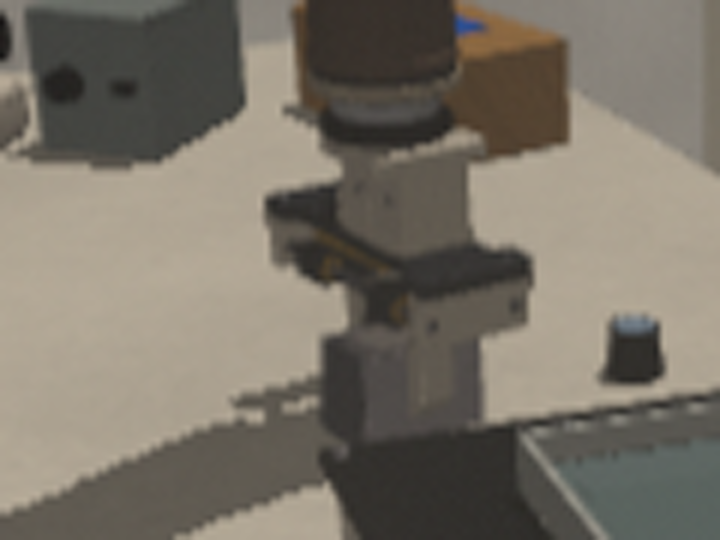

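```bash
python3 -m pendant '[[[0,0,-0.01],[0,0,0],0.04],[[0,0,-0.03],[0,0,0],0.04],[[0,0,-0.04],[0,0,0],0.04],[[0,0,-0.04],[0,0,0],0.04],[[0,0,-0.035],[0,0,0],0.04],[[0,0,-0.01],[0,0,0],0.04],[[0,0,0],[0,0,5],0.04],[[0,0,0],[0,0,5],0.04],[[0,0,0],[0,0,5.5],0.04],[[0,0,0],[0,0,0],0.04]]'
python3 - <<'E'
from h import *
x,y=t2w(.057,0); plan([x,y,.185],Rdown(YW))
E
```

```text
clock: 14.9
position: [0.5523, 0.3531, 0.1799]
ee_rot: [-0.174, -3.133, 0.002]
force: [0.6, -0.6, -3.1]
width: 0.541
 t 14.9 pos [0.5523 0.3531 0.1799] tray [-0.086  0.437] w 0.541 F [ 0.6 -0.6 -3.1]
  shift(tool now) mm [-141.4 -437.5   -4.8]  turn deg [-0.1  -0.19  0.21]  shift after turn [-143.  -437.    -5.1]
```

```bash
python3 -m pendant '[[[-0.006,-0.018,0],[0,0,0],0.04],[[-0.01,-0.03,0],[0,0,0],0.04],[[-0.013,-0.04,0],[0,0,0],0.04],[[-0.013,-0.04,0],[0,0,0],0.04],[[-0.013,-0.04,0],[0,0,0],0.04],[[-0.013,-0.04,0],[0,0,0],0.04],[[-0.013,-0.04,0],[0,0,0],0.04],[[-0.013,-0.04,0],[0,0,0],0.04],[[-0.013,-0.04,0],[0,0,0],0.04],[[-0.013,-0.04,0],[0,0,0],0.04]]'
python3 -m pendant '[[[-0.013,-0.035,0],[0,0,0],0.04],[[-0.007,-0.025,0],[0,0,0],0.04],[[-0.003,-0.01,0],[0,0,0],0.04],[[0,0,0],[0,0,0],0.04],[[0,0,0],[0,0,0],0.04]]'
python3 - <<'E'
from h import *
x,y=t2w(.057,0); plan([x,y,.185],Rdown(YW))
p=arm.observe()['position']
for f in (15,25,35,45,50):
    c,s=np.cos(np.radians(f)),np.sin(np.radians(f)); a,b=.042,.0135
    x,y=t2w(.015+a*c-b*s,0); P=np.array([x,y,.124+a*s+b*c+ (0.01 if f<20 else 0)]); plan(P,Rdown(YW,-f),f)
E
```

```text
clock: 16.15
position: [0.631, -0.0288, 0.1811]
ee_rot: [-0.174, -3.135, 0.001]
force: [1.5, -0.1, -2.9]
width: 0.539
clock: 16.77
position: [0.6464, -0.0961, 0.181]
ee_rot: [-0.172, -3.135, -0.002]
force: [0.2, 0.4, -3.0]
width: 0.544
 t 16.77 pos [ 0.6464 -0.0961  0.181 ] tray [0.0587 0.0014] w 0.544 F [ 0.2  0.4 -3. ]
  shift(tool now) mm [ 1.7 -1.4 -4. ]  turn deg [ 0.06 -0.12  0.28]  shift after turn [ 1.7 -1.4 -4. ]
15 t 16.77 pos [ 0.6464 -0.0961  0.181 ] tray [0.0587 0.0014] w 0.544 F [ 0.2  0.4 -3. ]
  shift(tool now) mm [ 6.6 -1.4 23.1]  turn deg [  0.1  -15.12   0.27]  shift after turn [12.4 -1.4 20.6]
25 t 16.77 pos [ 0.6464 -0.0961  0.181 ] tray [0.0587 0.0014] w 0.544 F [ 0.2  0.4 -3. ]
  shift(tool now) mm [11.3 -1.4 27. ]  turn deg [  0.12 -25.12   0.26]  shift after turn [21.7 -1.4 19.7]
35 t 16.77 pos [ 0.6464 -0.0961  0.181 ] tray [0.0587 0.0014] w 0.544 F [ 0.2  0.4 -3. ]
  shift(tool now) mm [17.  -1.4 21.9]  turn deg [  0.14 -35.12   0.25]  shift after turn [26.5 -1.4  8.1]
45 t 16.77 pos [ 0.6464 -0.0961  0.181 ] tray [0.0587 0.0014] w 0.544 F [ 0.2  0.4 -3. ]
  shift(tool now) mm [23.5 -1.3 17.8]  turn deg [  0.17 -45.12   0.24]  shift after turn [29.2 -1.4 -4.1]
50 t 16.77 pos [ 0.6464 -0.0961  0.181 ] tray [0.0587 0.0014] w 0.544 F [ 0.2  0.4 -3. ]
  shift(tool now) mm [27.  -1.3 16.2]  turn deg [  0.18 -50.12   0.23]  shift after turn [ 29.7  -1.4 -10.4]
```

```bash
python3 -m pendant '[[[0.007,-0.001,0.01],[0,0,0.2],0.04],[[0.007,0,0.01],[0,0,0],0.04],[[0,0,0],[0,-5,0],0.04],[[0,0,0],[0,-5,0],0.04],[[0,0,0],[0,-5,0],0.04],[[0,0,0],[0,-4,0],0.04],[[0,0,0],[0,-4,0],0.04],[[0,0,0],[0,-4,0],0.04]]'
python3 -m pendant '[[[0,0,0],[0,-4,0],0.04],[[0,0,0],[0,-4,0],0.04],[[0,0,0],[0,-5,0],0.04],[[0,0,0],[0,-5,0],0.04],[[0,0,0],[0,0,0],0.04],[[0,0,0],[0,0,0],0.04]]'
python3 - <<'E'
from h import *
x,y=t2w(.045,0); plan([x,y,.16],Rdown(YW,-45)); print(arm.observe()['joints'].round(2))
snap('side','side7',(240,120,430,275),4.1)
E
```

```text
clock: 17.77
position: [0.6315, -0.0967, 0.1608]
ee_rot: [0.152, 2.667, -0.037]
force: [-0.3, 0.2, -1.5]
width: 0.542
clock: 18.52
position: [0.6385, -0.0751, 0.1721]
ee_rot: [0.16, 2.522, -0.026]
force: [-0.4, 0.9, -1.2]
width: 0.542
 t 18.52 pos [ 0.6385 -0.0751  0.1721] tray [0.0484 0.0214] w 0.542 F [-0.4  0.9 -1.2]
  shift(tool now) mm [  9.4 -21.6   7.7]  turn deg [ 0.54 -9.79 -0.96]  shift after turn [ 11.  -21.4   6.2]
[-0.41  0.3   0.52  2.21 -1.16  0.13  2.6 ]
```

View pics/side7.png

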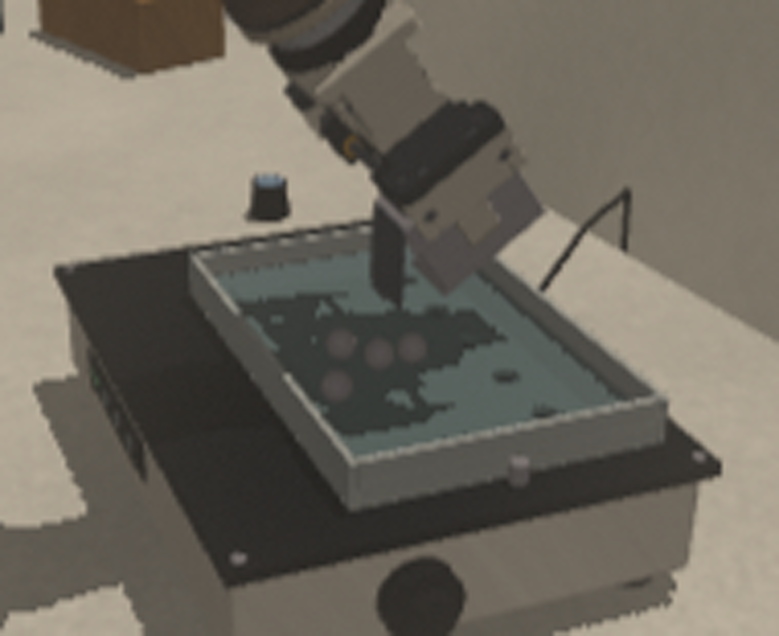

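```bash
python3 -m pendant '[[[0,0,0],[0,0,0],0.04],[[0,0,0],[0,0,0],0.04],[[0,0,0],[0,4,0],0.04],[[0,0,0],[0,4,0],0.04],[[0,0,0],[0,4,0],0.04]]'
python3 - <<'E'
from h import *
o=arm.observe()
x,y=t2w(.048,0.02); plan([x,y,.2],Rdown(YW)); print(o['joints'].round(2))
E
```

```text
clock: 19.2
position: [0.6392, -0.0751, 0.1722]
ee_rot: [0.172, 2.727, -0.009]
force: [1.1, 1.2, -1.4]
width: 0.544
 t 19.2 pos [ 0.6392 -0.0751  0.1722] tray [0.0491 0.0215] w 0.544 F [ 1.1  1.2 -1.4]
  shift(tool now) mm [-10.1  -1.  -26. ]  turn deg [ 0.98 23.42 -0.64]  shift after turn [  1.1  -1.5 -27.8]
[-0.69  0.45  0.97  2.04 -0.83  0.55  2.26]
```

```bash
python3 -m pendant '[[[0,0,0],[0,6,0],0.04],[[0,0,0],[0,6,0],0.04],[[0,0,0],[0,6,0],0.04],[[0,0,0],[0.9,5.4,-0.6],0.04],[[0,0,-0.015],[0,0,0],0.04],[[0,0,-0.013],[0,0,0],0.04],[[0,0,0],[0,0,0],0.04]]'
python3 - <<'E'
from h import *
o=arm.observe()
plan([.555,.3525,.2],Rdown(189)); print(o['joints'].round(2))
snap('side','side8',(240,120,430,275),4.1)
E
```

```text
clock: 20.08
position: [0.6396, -0.0757, 0.202]
ee_rot: [0.177, 3.129, 0.007]
force: [0.0, 0.4, -1.8]
width: 0.546
 t 20.07 pos [ 0.6396 -0.0757  0.202 ] tray [0.0496 0.0209] w 0.546 F [ 0.   0.4 -1.8]
  shift(tool now) mm [132.4 415.9   3.2]  turn deg [  0.23   0.44 -15.48]  shift after turn [ 16.5 436.2   2. ]
[-0.58  0.66  1.04  1.61 -0.61  1.21  2.04]
```

View pics/side8.png

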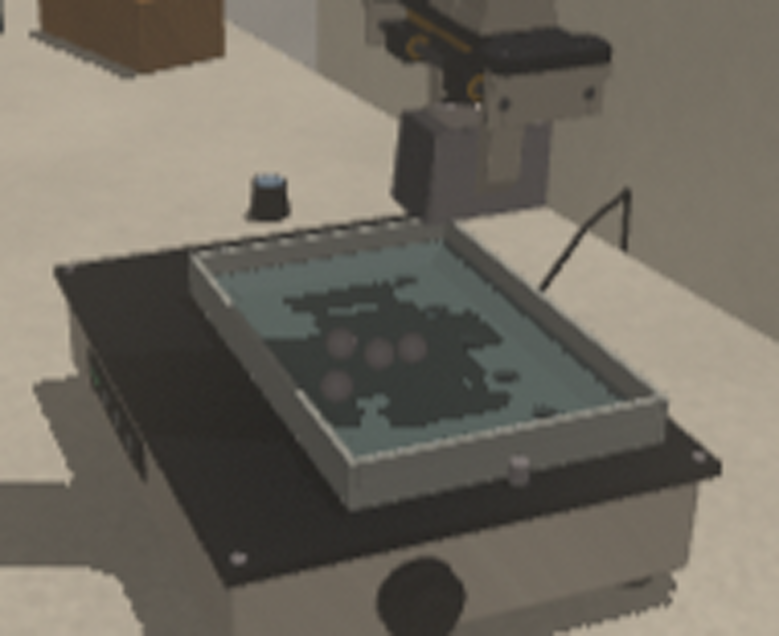

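```bash
python3 -m pendant '[[[0.006,0.016,0],[0.2,0.4,0],0.04],[[0.010,0.03,0],[0,0,0],0.04],[[0.013,0.04,0],[0,0,0],0.04],[[0.013,0.04,0],[0,0,0],0.04],[[0.013,0.04,0],[0,0,0],0.04],[[0.013,0.04,0],[0,0,0],0.04],[[0.013,0.04,0],[0,0,0],0.04],[[0.013,0.04,0],[0,0,0],0.04],[[0.013,0.04,0],[0,0,0],0.04],[[0.013,0.04,0],[0,0,0],0.04]]'
python3 -m pendant '[[[0.008,0.03,0],[0,0,0],0.04],[[0.004,0.015,0],[0,0,0],0.04],[[0,0,0],[0,0,-5],0.04],[[0,0,0],[0,0,-5],0.04],[[0,0,0],[0,0,-5.5],0.04],[[0,0,0],[0,0,0],0.04]]'
python3 - <<'E'
from h import *
o=arm.observe()
plan([.555,.3525,.018],Rdown(189)); print(o['joints'].round(2))
E
```

```text
clock: 21.38
position: [0.5592, 0.3048, 0.2003]
ee_rot: [-0.173, -3.132, -0.002]
force: [1.0, -0.3, -1.1]
width: 0.544
clock: 22.12
position: [0.554, 0.3475, 0.2009]
ee_rot: [0.246, -3.128, -0.002]
force: [0.2, 0.1, -1.8]
width: 0.548
 t 22.12 pos [0.554  0.3475 0.2009] tray [-0.0838  0.4316] w 0.548 F [ 0.2  0.1 -1.8]
  shift(tool now) mm [ -2.5   4.4 182.9]  turn deg [ 0.1  -0.21 -0.  ]  shift after turn [ -1.8   4.8 182.9]
[-1.24  0.68  1.03  1.58 -0.61  1.23  1.63]
```

```bash
python3 -m pendant '[[[-0.002,0.005,0.03],[0.1,-0.2,0],0.04],[[0,0,0.04],[0,0,0],0.04],[[0,0,0.04],[0,0,0],0.04],[[0,0,0.04],[0,0,0],0.04],[[0,0,0.02],[0,0,0],0.04],[[0,0,0.006],[0,0,0],0.04],[[0,0,0.003],[0,0,0],0.04],[[0,0,0.002],[0,0,0],0.04],[[0,0,0],[0,0,0],0.04]]'
python3 - <<'E'
from h import *
plan([.555,.3525,.017],Rdown(189)); 
E
```

```text
clock: 23.25
position: [0.5556, 0.3536, 0.0206]
ee_rot: [-0.249, 3.131, 0.001]
force: [-0.5, 0.2, -2.5]
width: 0.547
 t 23.25 pos [0.5556 0.3536 0.0206] tray [-0.0828  0.4379] w 0.547 F [-0.5  0.2 -2.5]
  shift(tool now) mm [ 0.8 -1.   3.6]  turn deg [0.02 0.06 0.08]  shift after turn [ 0.8 -1.   3.6]
```

```bash
python3 -m pendant '[[[0,0,0.002],[0,0,0],0.04],[[0,0,0.001],[0,0,0],0.04],[[0,0,0],[0,0,0],0.04]]'
python3 -m pendant '[[[0,0,0.0006],[0,0,0],0.04],[[0,0,0],[0,0,0],0.04]]'
```

```text
clock: 23.62
position: [0.5553, 0.3535, 0.017]
ee_rot: [-0.249, 3.131, 0.0]
force: [-0.1, -0.3, -0.4]
width: 0.544
clock: 23.88
position: [0.5554, 0.3535, 0.0169]
ee_rot: [-0.249, 3.131, 0.001]
force: [-2.3, -0.3, 6.5]
width: 0.548
```

Seated (contact force up). Release, rise, and look.

```bash
python3 -m pendant '[[[0,0,0],[0,0,0],0.075],[[0,0,0],[0,0,0],0.075],[[0,0,0],[0,0,0],0.075],[[0,0,-0.02],[0,0,0],0.075],[[0,0,-0.04],[0,0,0],0.075],[[0,0,-0.04],[0,0,0],0.075],[[0,0,-0.04],[0,0,0],0.075],[[0,0,-0.04],[0,0,0],0.014],[[0.0,0.0,-0.02],[0,0,0],0.014],[[0,0,0],[0,0,0],0.014]]'
python3 - <<'E'
from h import *
snap('top','top4',(220,125,430,295),3.8); snap('side','side9',(200,110,420,275),3.6)
for i in range(5):
    r=arm.look_for('top',f'ball{i}_center'); print([(round(q['conf'],2),np.round(q['rect'],1).tolist()) for q in r[:6]]); break
r=arm.look_for('side','ball0_center'); print([(round(q['conf'],2),np.round(q['rect'],1).tolist()) for q in r[:6]])
plan([.555,.3525,.017],Rdown(189)); 
E
```

```text
clock: 25.12
position: [0.5559, 0.3535, 0.2179]
ee_rot: [-0.248, 3.129, 0.002]
force: [-0.5, -0.6, -0.8]
width: 0.537
[]
[]
 t 25.32 pos [0.5544 0.3533 0.2147] tray [-0.084   0.4375] w 0.366 F [ 0.4  0.1 -0.6]
  shift(tool now) mm [ -0.8  -0.7 197.7]  turn deg [-0.06 -0.11  0.08]  shift after turn [ -0.4  -0.9 197.7]
```

View pics/top4.png

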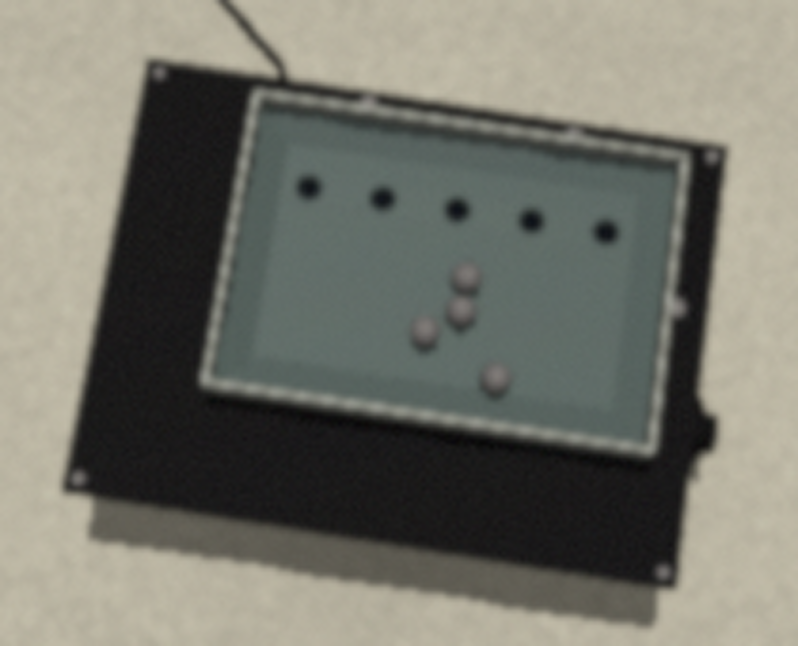

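View pics/side9.png

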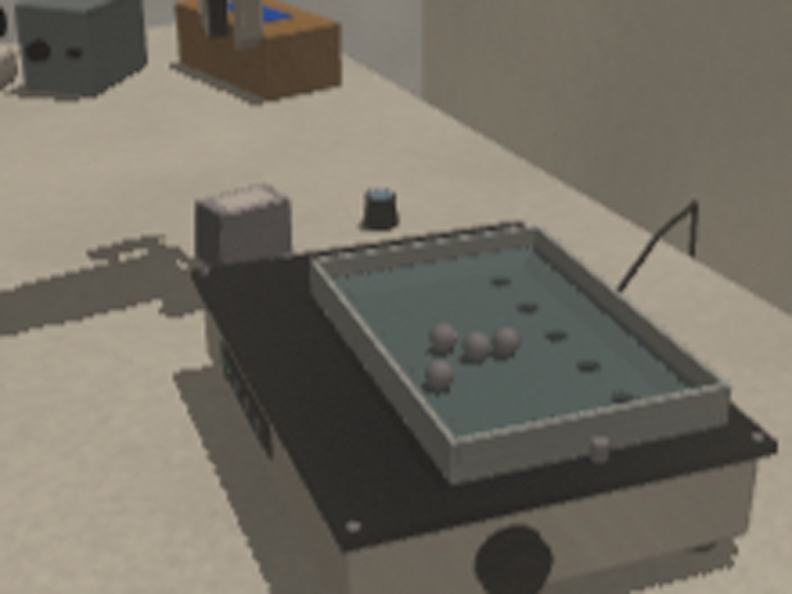

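```bash
cat >> h.py <<'E'
def balls(n='top',name=None,box=(220,125,430,295),scale=3.8):
    im,d=arm.get_image(n)
    if name:
        o=im[box[1]:box[3],box[0]:box[2],::-1]; cv2.imwrite('pics/'+name+'.png',cv2.resize(o,None,fx=scale,fy=scale,interpolation=cv2.INTER_CUBIC))
    a=im.astype(int); poly=np.array([proj(n,[*t2w(x,y),.097]) for x,y in((.09,.135),(.09,-.135),(-.09,-.135),(-.09,.135))])
    m=np.zeros(im.shape[:2],np.uint8); cv2.fillPoly(m,[poly.round().astype(np.int32)],1)
    w=np.clip(a[:,:,0]-a[:,:,1]+4,0,None)*m; b=((w>4)).astype(np.uint8)
    k,l,s,c=cv2.connectedComponentsWithStats(b,connectivity=4); out=[]
    for i in range(1,k):
        if s[i,4]<8: continue
        vv,uu=np.nonzero(l==i); ww=w[vv,uu]; u=(uu*ww).sum()/ww.sum(); v=(vv*ww).sum()/ww.sum()
        p=onplane(n,u,v,.107); print(n,'px',round(u,1),round(v,1),'A',s[i,4],s[i,2:4],'tray mm',(w2t(p)*1000).round(1)); out.append(w2t(p))
    return out
E
python3 - <<'E'
from h import *
balls('top'); balls('side')
def T(pts): return np.array([[220+(x+.5)/3.8-.5,125+(y+.5)/3.8-.5] for x,y in pts])
for u,v in T([(466,278),(461,311),(424,333),(496,379)]): print((w2t(onplane('top',u,v,.107))*1000).round(1))
E
```

```text
top px 342.3 197.5 A 31 [6 6] tray mm [ -2.5 -12.1]
top px 340.9 206.1 A 35 [7 8] tray mm [-24.6 -11.9]
top px 331.4 211.8 A 32 [6 7] tray mm [-42.2   9.3]
top px 350.1 224.0 A 31 [6 7] tray mm [-65.3 -40.5]
side px 345.9 223.7 A 640 [107  49] tray mm [ -29.5 -107.5]
side px 322.9 203.1 A 42 [7 8] tray mm [-40.4   8.2]
side px 340.2 204.2 A 43 [7 8] tray mm [ -1.3 -13.5]
side px 332.1 205.6 A 44 [7 8] tray mm [-23.6 -12.8]
side px 321.9 213.3 A 47 [8 8] tray mm [-63.6 -41.2]
[ -3.1 -12.2]
[-25.3 -12.1]
[-43.5   9.4]
[-66.1 -40.8]
```

```bash
cat >> h.py <<'E'
def P(x,y,z,th=0,say=''):
    "x,y tray mm, z mm, th push-frame rotation deg"
    w=t2w(x/1000,y/1000); plan([*w,z/1000],Rdown(YW+th),say)
E
python3 - <<'E'
from h import *
P(1,32,180)
E
```

```text
t 25.43 pos [0.5547 0.3532 0.215 ] tray [-0.0837  0.4374] w 0.28 F [-0.3  0.5 -0.3]
  shift(tool now) mm [  27.6 -413.2   35.5]  turn deg [-0.08 -0.08 15.63]  shift after turn [ -84.7 -405.4   35. ]
```

```bash
python3 -m pendant '[[[0,0,0],[0,0,8],0],[[0,0,0],[0,0,7.6],0],[[-0.008,-0.04,0],[0,0,0],0],[[-0.008,-0.04,0],[0,0,0],0],[[-0.008,-0.04,0],[0,0,0],0],[[-0.008,-0.04,0],[0,0,0],0],[[-0.008,-0.04,0.01],[0,0,0],0],[[-0.008,-0.04,0.01],[0,0,0],0],[[-0.008,-0.04,0.01],[0,0,0],0],[[-0.008,-0.04,0],[0,0,0],0]]'
python3 -m pendant '[[[-0.008,-0.04,0],[0,0,0],0],[[-0.008,-0.03,0],[0,0,0],0],[[-0.004,-0.015,0],[0,0,0],0],[[0,0,0],[0,0,0],0]]'
python3 - <<'E'
from h import *
P(1,32,104)
snap('side','side10',(200,110,420,275),3.6)
E
```

```text
clock: 26.68
position: [0.5818, 0.0271, 0.185]
ee_rot: [-0.178, -3.135, 0.001]
force: [0.9, -0.6, 0.4]
width: 0.003
clock: 27.18
position: [0.5926, -0.0592, 0.1861]
ee_rot: [-0.181, -3.136, 0.001]
force: [-0.1, -0.5, 0.4]
width: 0.007
 t 27.18 pos [ 0.5926 -0.0592  0.1861] tray [0.001 0.032] w 0.007 F [-0.1 -0.5  0.4]
  shift(tool now) mm [-0.   0.  82.1]  turn deg [-0.02 -0.01 -0.06]  shift after turn [ 0.  -0.  82.1]
```

View pics/side10.png

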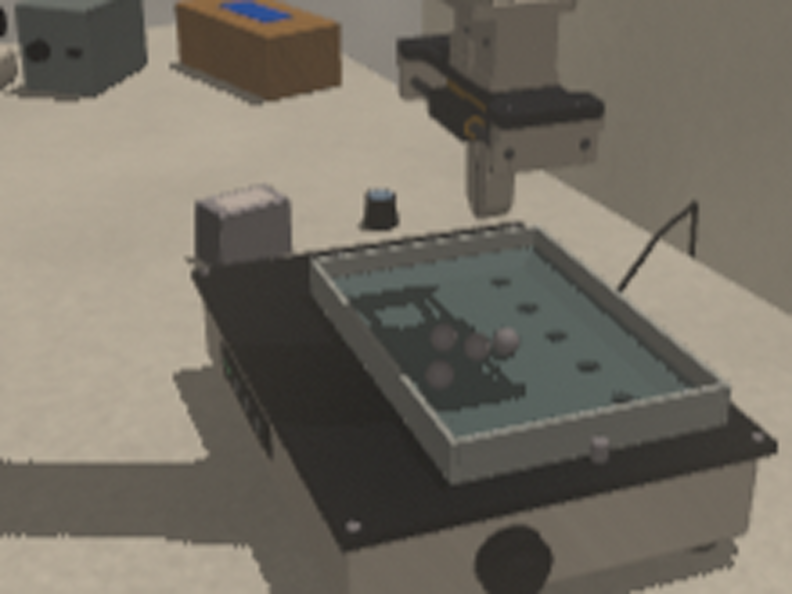

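```bash
python3 -m pendant '[[[0,0,0.03],[0,0,0],0],[[0,0,0.03],[0,0,0],0],[[0,0,0.015],[0,0,0],0],[[0,0,0.007],[0,0,0],0],[[0,0,0],[0,0,0],0]]'
python3 - <<'E'
from h import *
P(1,-23.5,104)
im,d=snap('side','side11',(290,130,390,220),8)
o=arm.observe(); Rc=R.from_rotvec(o['ee_rot'])
o2=cv2.imread('pics/side11.png')
for dx in(-.0095,.0095):
  for dy in(-.019,.019):
    u,v=proj('side',o['position']+Rc.apply([dx,dy,0])); cv2.circle(o2,(int((u-290+.5)*8),int((v-130+.5)*8)),4,(0,0,255),-1)
u,v=proj('side',o['position']); cv2.circle(o2,(int((u-290+.5)*8),int((v-130+.5)*8)),4,(0,255,0),-1)
cv2.imwrite('pics/side11b.png',o2[:600])
E
```

```text
clock: 27.85
position: [0.593, -0.0582, 0.1045]
ee_rot: [0.178, 3.136, -0.0]
force: [0.7, -0.3, 0.0]
width: 0.001
 t 27.85 pos [ 0.593  -0.0582  0.1045] tray [0.0013 0.033 ] w 0.001 F [ 0.7 -0.3  0. ]
  shift(tool now) mm [  0.3 -56.5   0.6]  turn deg [-0.01  0.02  0.06]  shift after turn [  0.3 -56.5   0.5]
```

View pics/side11b.png

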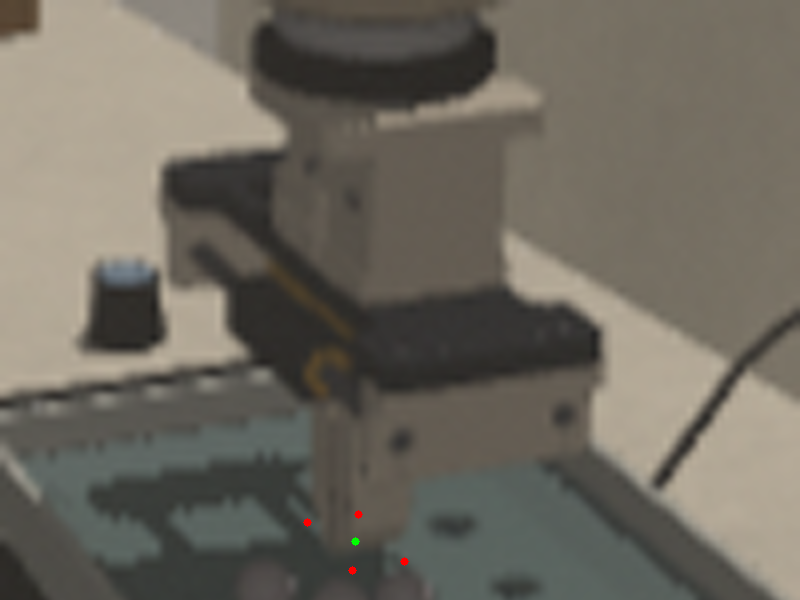

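```bash
python3 -m pendant '[[[0,-0.010,0],[0,0,0],0],[[0,-0.005,0],[0,0,0],0],[[0,-0.005,0],[0,0,0],0],[[0,-0.005,0],[0,0,0],0],[[0,-0.005,0],[0,0,0],0],[[0,-0.005,0],[0,0,0],0],[[0,-0.005,0],[0,0,0],0],[[0,-0.005,0],[0,0,0],0],[[0,-0.005,0],[0,0,0],0],[[0,-0.004,0],[0,0,0],0]]'
python3 -m pendant '[[[0,-0.002,0],[0,0,0],0],[[0,0,0],[0,0,0],0]]'
python3 - <<'E'
from h import *
P(1,-23.5,104)
balls('side','side12',(240,130,440,280),4)
E
```

```text
clock: 29.15
position: [0.593, -0.1061, 0.1097]
ee_rot: [0.168, 3.126, 0.016]
force: [-0.9, 28.6, 59.1]
width: 0.007
clock: 29.4
position: [0.5936, -0.1092, 0.1106]
ee_rot: [0.169, 3.124, 0.014]
force: [0.5, 23.6, 57.7]
width: 0.008
 t 29.4 pos [ 0.5936 -0.1092  0.1106] tray [ 0.0077 -0.0176] w 0.008 F [ 0.5 23.6 57.7]
  shift(tool now) mm [ 6.8 -6.   6.5]  turn deg [0.55 0.71 0.36]  shift after turn [ 6.7 -5.9  6.6]
side px 346.6 193.7 A 393 [27 31] tray mm [41.2 36.7]
side px 346.0 223.9 A 680 [107  49] tray mm [ -29.9 -108.4]
side px 322.7 203.2 A 46 [8 8] tray mm [-41.4   7.7]
side px 332.1 205.9 A 43 [7 8] tray mm [-24.4 -14.4]
side px 321.7 213.5 A 49 [8 8] tray mm [-64.3 -42. ]
```

View pics/side12.png

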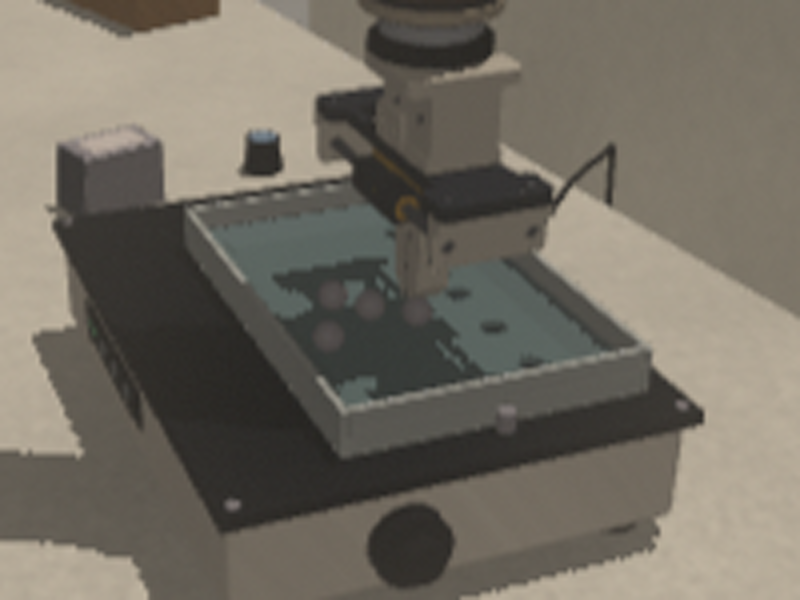

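```bash
python3 -m pendant '[[[0,0.004,-0.01],[0,0,0],0],[[0,0.01,-0.02],[0,0,0],0],[[0,0.01,-0.02],[-0.5,0,0],0],[[0,0,0],[0,0,0],0]]'
python3 - <<'E'
from h import *
P(1,20,104)
im,d=snap('side','side13',(320,130,370,190),10)
balls('side')
E
```

```text
clock: 29.95
position: [0.5899, -0.0899, 0.1558]
ee_rot: [0.177, 3.134, 0.013]
force: [0.3, 0.3, -0.1]
width: 0.007
 t 29.95 pos [ 0.5899 -0.0899  0.1558] tray [0.0019 0.0012] w 0.007 F [ 0.3  0.3 -0.1]
  shift(tool now) mm [ 1.  18.4 51.9]  turn deg [0.49 0.13 0.09]  shift after turn [ 0.9 18.8 51.8]
side px 341.1 183.2 A 43 [11  6] tray mm [ 55.7 104.3]
side px 346.4 224.0 A 648 [107  49] tray mm [ -29.  -108.9]
side px 323.0 203.4 A 42 [7 8] tray mm [-40.9   6.8]
side px 332.0 205.8 A 46 [7 8] tray mm [-24.3 -13.7]
side px 343.8 207.4 A 40 [8 8] tray mm [  0.3 -32.4]
side px 321.7 213.5 A 50 [8 8] tray mm [-64.3 -41.9]
```

View pics/side13.png

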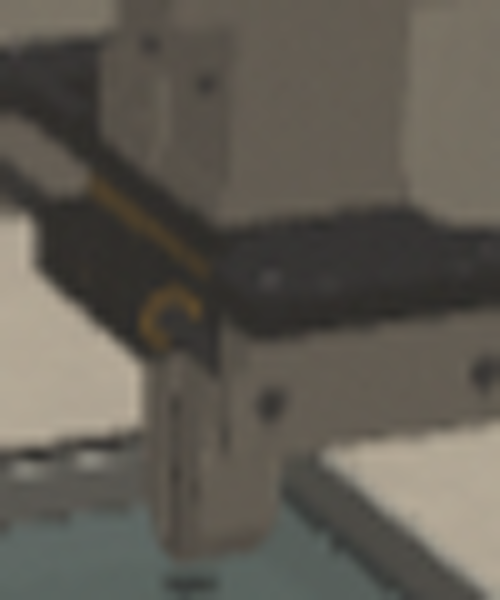

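```bash
python3 -m pendant '[[[-0.001,0.008,0.02],[0.5,0.1,0],0],[[0,0,0.02],[0,0,0],0],[[0,0,0.01],[0,0,0],0],[[0,0,0.004],[0,0,0],0],[[0,0,0],[0,0,0],0]]'
python3 - <<'E'
from h import *
P(2,-21.7,99.5)
E
```

```text
clock: 30.68
position: [0.5909, -0.0827, 0.1003]
ee_rot: [-0.179, -3.135, 0.001]
force: [-0.1, 0.0, -0.5]
width: 0.004
 t 30.68 pos [ 0.5909 -0.0827  0.1003] tray [0.002  0.0084] w 0.004 F [-0.1  0.  -0.5]
  shift(tool now) mm [  0.  -30.1   0.8]  turn deg [-0.03 -0.1   0.  ]  shift after turn [  0.  -30.1   0.8]
```

```bash
python3 -m pendant '[[[0,-0.006,0.001],[0,0,0],0],[[0,-0.005,0],[0,0,0],0],[[0,-0.004,0],[0,0,0],0],[[0,-0.003,0],[0,0,0],0]]'
python3 -m pendant '[[[0,-0.003,0],[0,0,0],0],[[0,-0.003,0],[0,0,0],0]]'
```

```text
clock: 31.18
position: [0.5896, -0.0999, 0.1]
ee_rot: [-0.178, -3.136, -0.002]
force: [-0.2, 5.3, 9.2]
width: 0.003
clock: 31.42
position: [0.5906, -0.1041, 0.1013]
ee_rot: [0.175, 3.134, 0.006]
force: [-0.1, 11.2, 24.6]
width: 0.007
```

```bash
python3 -m pendant '[[[0,0.004,-0.01],[0,0,0],0],[[0,0.01,-0.03],[0,0,0],0.03],[[-0.02,0.0,-0.04],[0,0,0],0.03],[[0,0,-0.04],[0,0,-9],0.03],[[0,0,0],[0,0,-9],0.03],[[0,0,0],[0,0,-9],0.03],[[0,0,0],[0,0,-9],0.03]]'
python3 - <<'E'
from h import *
P(2,-21.7,99.5)
balls('side'); balls('top')
im,d=snap('side','side14',(320,90,410,180),7)
E
```

```text
clock: 32.3
position: [0.6096, -0.0947, 0.2196]
ee_rot: [0.806, -3.035, -0.0]
force: [0.2, -0.6, -0.4]
width: 0.33
 t 32.3 pos [ 0.6096 -0.0947  0.2196] tray [ 0.022  -0.0014] w 0.33 F [ 0.2 -0.6 -0.4]
  shift(tool now) mm [ 28.   -4.6 120.1]  turn deg [ 0.   -0.09 36.31]  shift after turn [ 20.  -20.3 120.1]
side px 346.4 223.9 A 655 [107  49] tray mm [ -28.9 -108.8]
side px 322.8 203.5 A 46 [8 8] tray mm [-41.8   6.3]
side px 332.0 205.9 A 44 [7 7] tray mm [-24.7 -14.5]
side px 345.1 208.3 A 42 [7 8] tray mm [  1.2 -38. ]
side px 321.7 213.5 A 50 [8 8] tray mm [-64.4 -41.8]
top px 310.4 187.6 A 3750 [84 75] tray mm [10.4 70. ]
top px 351.3 197.6 A 29 [6 6] tray mm [  0.9 -34.3]
top px 340.8 206.3 A 25 [6 6] tray mm [-25.1 -11.8]
top px 350.2 223.9 A 25 [7 5] tray mm [-64.9 -40.7]
```

View pics/side14.png

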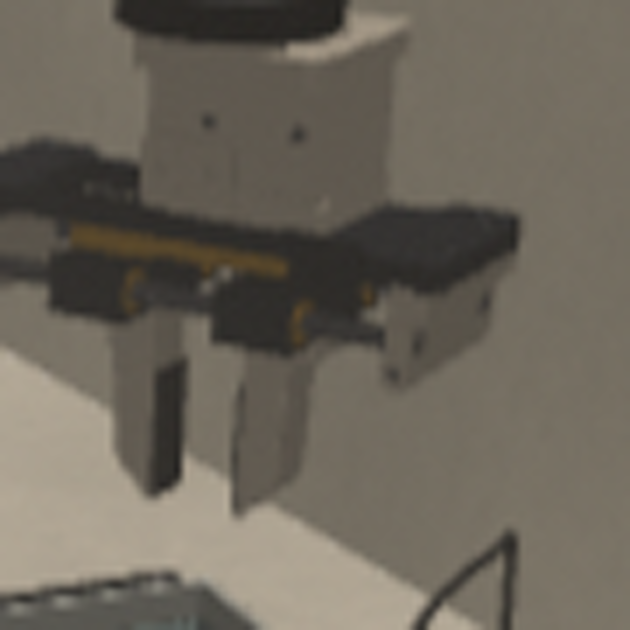

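```bash
python3 -m pendant '[[[0,0,0],[0,0,9],0.034],[[0,0,0],[0,0,9],0.034],[[0,0,0],[0,0,9],0.034],[[0,0,0],[0,0,9.3],0.034],[[0.021,-0.034,0],[0,0,0],0.034],[[0,0,0.04],[0,0,0],0.034],[[0,0,0.03],[0,0,0],0.034],[[0,0,0],[0,0,0],0.034]]'
python3 - <<'E'
from h import *
P(1,-36,101)
E
```

```text
clock: 33.45
position: [0.5836, -0.1252, 0.1477]
ee_rot: [-0.191, -3.13, 0.0]
force: [0.2, 0.1, -0.1]
width: 0.37
 t 33.45 pos [ 0.5836 -0.1252  0.1477] tray [-0.0004 -0.0346] w 0.37 F [ 0.2  0.1 -0.1]
  shift(tool now) mm [-1.7 -1.4 46.7]  turn deg [-0.02 -0.31 -0.45]  shift after turn [-1.4 -1.4 46.7]
```

```bash
python3 -m pendant '[[[-0.001,-0.001,0.03],[0,0,-0.5],0.034],[[0,0,0.012],[0,0,0],0.034],[[0,0,0.004],[0,0,0],0.034],[[0,0,0],[0,0,0],0.034],[[0,-0.004,0],[0,0,0],0.034],[[0,-0.005,0],[0,0,0],0.034],[[0,-0.004,0],[0,0,0],0.034],[[0,-0.003,0],[0,0,0],0.034],[[0,-0.002,0],[0,0,0],0.034],[[0,0,0],[0,0,0],0.034]]'
python3 - <<'E'
from h import *
P(1,-57,101)
balls('side')
E
```

```text
clock: 34.7
position: [0.5837, -0.145, 0.1034]
ee_rot: [-0.173, -3.135, 0.0]
force: [0.4, -0.3, -0.2]
width: 0.37
 t 34.7 pos [ 0.5837 -0.145   0.1034] tray [ 0.0019 -0.0542] w 0.37 F [ 0.4 -0.3 -0.2]
  shift(tool now) mm [ 0.9 -2.8  2.4]  turn deg [-0.01 -0.09  0.22]  shift after turn [ 0.9 -2.8  2.4]
side px 351.6 199.2 A 691 [41 36] tray mm [39.1  1.9]
side px 346.2 224.1 A 661 [107  49] tray mm [ -29.6 -109.1]
side px 323.0 203.4 A 42 [7 8] tray mm [-40.9   6.4]
side px 332.1 205.8 A 44 [7 8] tray mm [-24.2 -13.8]
side px 321.8 213.6 A 47 [8 8] tray mm [-64.2 -42.3]
```

```bash
python3 -m pendant '[[[0,-0.003,0],[0,0,0],0.034],[[0,0,0],[0,0,0],0.034],[[0,0,-0.02],[0,0,0],0.034],[[0,0,-0.02],[0,0,0],0.014],[[0.02,0,-0.02],[0,0,0],0.014],[[0.012,0.006,0],[0,0,0],0.014],[[0,0,0],[0,0,0],0.014]]'
python3 - <<'E'
from h import *
balls('side','side15',(240,130,440,280),4); balls('top')
P(-28,-50,101)
E
```

```text
clock: 35.62
position: [0.552, -0.1371, 0.1637]
ee_rot: [-0.172, -3.136, -0.002]
force: [0.6, 0.9, -0.2]
width: 0.154
side px 339.0 187.0 A 167 [19 14] tray mm [39.4 83.1]
side px 346.9 223.9 A 636 [107  49] tray mm [ -27.9 -109.2]
side px 322.8 203.4 A 43 [8 8] tray mm [-41.5   6.9]
side px 332.2 205.6 A 42 [7 8] tray mm [-23.5 -12.8]
side px 347.8 210.7 A 46 [8 8] tray mm [  2.2 -51.8]
side px 321.6 213.7 A 49 [8 8] tray mm [-64.8 -42.6]
top px 333.7 195.5 A 6498 [118  76] tray mm [-0.5  9.6]
 t 35.73 pos [ 0.5527 -0.1376  0.1632] tray [-0.0297 -0.0504] w 0.153 F [-0.3  0.2  0.2]
  shift(tool now) mm [-1.8  0.4 62.2]  turn deg [ 0.01 -0.09  0.29]  shift after turn [-1.7  0.4 62.2]
```

View pics/side15.png

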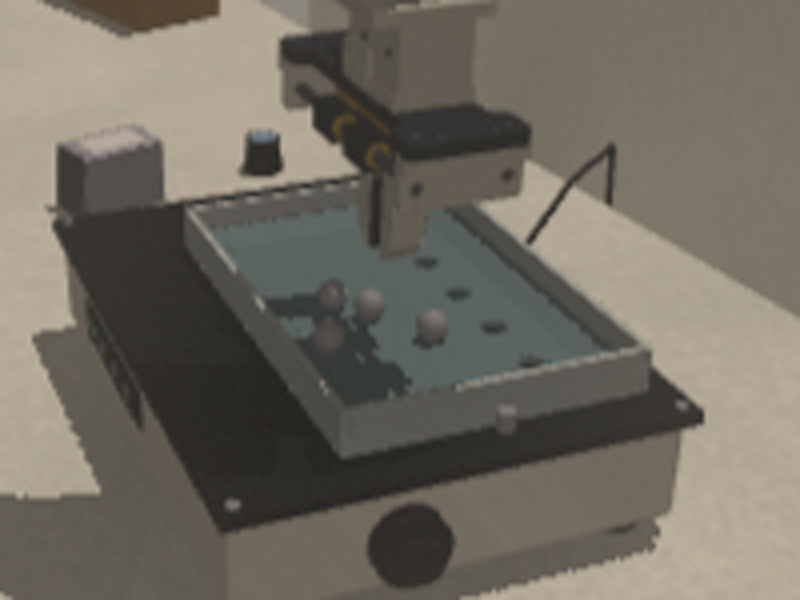

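```bash
python3 -m pendant '[[[0,0,0.03],[0,0,0],0.014],[[0,0,0.02],[0,0,0],0.014],[[0,0,0.009],[0,0,0.3],0.014],[[0,0,0],[0,0,0],0.014],[[-0.006,0,0],[0,0,0],0.014],[[-0.005,0,0],[0,0,0],0.014],[[-0.004,0,0],[0,0,0],0.014],[[-0.004,0,0],[0,0,0],0.014],[[-0.004,0,0],[0,0,0],0.014],[[-0.004,0,0],[0,0,0],0.014]]'
python3 - <<'E'
from h import *
balls('side')
P(27,-50,103)
E
```

```text
clock: 36.98
position: [0.5793, -0.1414, 0.1044]
ee_rot: [-0.181, -3.135, 0.0]
force: [0.5, 0.0, 0.8]
width: 0.154
side px 350.1 197.7 A 662 [40 34] tray mm [39.4 11.1]
side px 346.2 224.0 A 660 [107  49] tray mm [ -29.4 -108.8]
side px 323.0 203.3 A 46 [8 8] tray mm [-40.9   6.9]
side px 332.1 205.5 A 48 [7 8] tray mm [-23.6 -12.3]
side px 321.6 213.8 A 46 [8 8] tray mm [-65.1 -42.9]
 t 37.02 pos [ 0.5799 -0.1414  0.1044] tray [-0.0023 -0.0511] w 0.155 F [ 1.1  0.1 -0.6]
  shift(tool now) mm [-29.3   1.2   1.4]  turn deg [-0.02 -0.06 -0.05]  shift after turn [-29.3   1.1   1.4]
```

```bash
python3 -m pendant '[[[-0.004,0.0005,0],[0,0,0],0.014],[[-0.004,0.0005,0],[0,0,0],0.014],[[-0.004,0,0],[0,0,0],0.014],[[-0.004,0,0],[0,0,0],0.014],[[-0.003,0,0],[0,0,0],0.014],[[-0.003,0,0],[0,0,0],0.014],[[-0.002,0,0],[0,0,0],0.014],[[0,0,0],[0,0,0],0.014]]'
python3 - <<'E'
from h import *
balls('side','side16',(240,130,440,280),4)
P(27,-50,103)
E
```

```text
clock: 38.02
position: [0.6031, -0.1432, 0.1043]
ee_rot: [-0.181, -3.135, 0.0]
force: [0.3, -0.8, -0.1]
width: 0.151
side px 356.0 198.7 A 457 [32 33] tray mm [51.4  0.4]
side px 346.0 224.1 A 672 [107  49] tray mm [ -30.  -108.9]
side px 322.9 203.3 A 47 [8 8] tray mm [-41.    7.4]
side px 331.9 205.7 A 46 [7 8] tray mm [-24.3 -13.1]
side px 321.7 213.8 A 46 [8 8] tray mm [-64.7 -43. ]
 t 38.08 pos [ 0.603  -0.1432  0.1044] tray [ 0.0209 -0.0503] w 0.155 F [ 0.1 -0.   0.2]
  shift(tool now) mm [-6.1  0.3  1.3]  turn deg [-0.01 -0.09 -0.07]  shift after turn [-6.1  0.3  1.4]
```

View pics/side16.png

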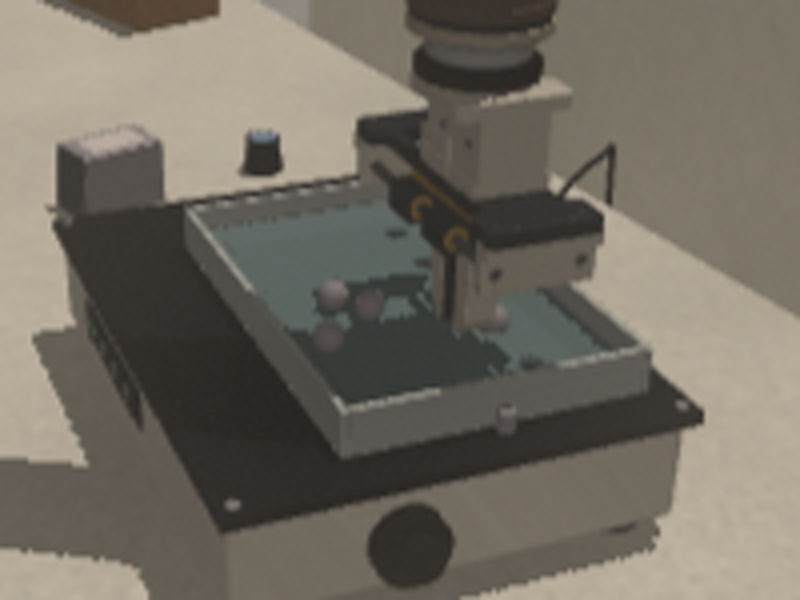

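```bash
python3 -m pendant '[[[-0.003,0,0],[0,0,0],0.014],[[-0.001,0,0],[0,0,0],0.014],[[0.006,0,0],[0,0,0],0.014],[[0.01,0,-0.03],[0,0,0],0.03],[[0.03,0.02,-0.04],[0,0,0],0.03],[[0.03,0.04,-0.02],[0,0,0],0.03],[[0,0,0],[0,0,0],0.03]]'
python3 - <<'E'
from h import *
balls('side','side17',(240,130,440,280),4); balls('top')
P(-41,8,101)
E
```

```text
clock: 38.95
position: [0.5377, -0.071, 0.1952]
ee_rot: [-0.173, -3.136, -0.005]
force: [0.7, -0.6, 0.4]
width: 0.324
side px 346.4 224.0 A 639 [107  49] tray mm [ -28.9 -108.9]
side px 322.9 203.1 A 42 [7 8] tray mm [-40.4   8.4]
side px 332.1 205.7 A 43 [7 8] tray mm [-23.8 -13.2]
side px 363.2 209.1 A 42 [7 7] tray mm [ 42.2 -57.8]
side px 321.9 213.6 A 46 [8 8] tray mm [-64.1 -42.7]
top px 318.8 190.2 A 5132 [99 76] tray mm [ 6.9 48.3]
top px 350.1 223.9 A 27 [7 7] tray mm [-64.9 -40.5]
 t 39.05 pos [ 0.5384 -0.0745  0.1946] tray [-0.0511  0.0106] w 0.325 F [ 0.3 -0.3  0.2]
  shift(tool now) mm [-10.2  -2.6  93.6]  turn deg [ 0.03 -0.06  0.03]  shift after turn [-10.1  -2.6  93.6]
```

View pics/side17.png

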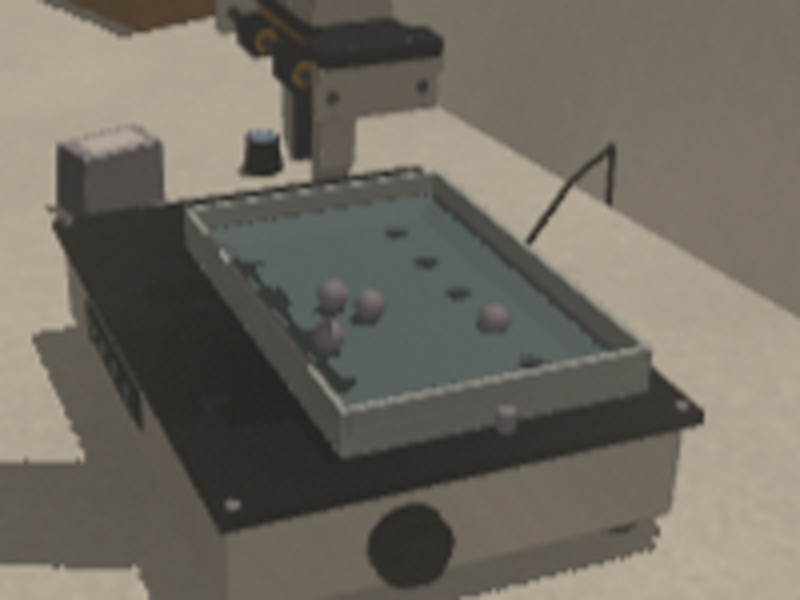

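```bash
python3 -m pendant '[[[0,0,0],[0,0,-8],0.01],[[0,0,0],[0,0,-8],0.01],[[0,0,0],[0,0,-8],0.01],[[0,0,0],[0,0,-6],0.01],[[0,0,0],[0,0,0],0.01]]'
python3 - <<'E'
from h import *
for z in (.1025,.107): print([proj('side',[*t2w(.045,-.05),z]).round(1).tolist()])
P(-66,-6,104,30); print(arm.observe()['joints'].round(2))
E
```

```text
clock: 39.67
position: [0.5384, -0.0769, 0.1942]
ee_rot: [0.632, -3.076, -0.0]
force: [-0.4, -0.6, -0.0]
width: 0.106
[[362.6, 209.1]]
[[362.7, 207.5]]
 t 39.67 pos [ 0.5384 -0.0769  0.1942] tray [-0.0508  0.0082] w 0.106 F [-0.4 -0.6 -0. ]
  shift(tool now) mm [20.1 -4.8 90.2]  turn deg [ 0.02 -0.1  -0.24]  shift after turn [20.3 -4.7 90.2]
[-0.63  0.45  0.96  1.86 -0.43  1.05  2.47]
```

```bash
python3 -m pendant '[[[0.02,-0.005,0],[0,0,0],0.01],[[0,0,0.03],[0,0,0],0.01],[[0,0,0.03],[0,0,0],0.01],[[0,0,0.02],[0,0,0],0.01],[[0,0,0.008],[0,0,0],0.01],[[0,0,0],[0,0,0],0.01]]'
python3 - <<'E'
from h import *
P(-66,-6,104,30); print(arm.observe()['joints'].round(2))
balls('side','side18',(240,130,440,280),4)
E
```

```text
clock: 40.42
position: [0.5215, -0.0885, 0.1065]
ee_rot: [0.634, -3.075, -0.0]
force: [-0.5, -0.1, 1.3]
width: 0.11
 t 40.42 pos [ 0.5215 -0.0885  0.1065] tray [-0.0663 -0.0053] w 0.11 F [-0.5 -0.1  1.3]
  shift(tool now) mm [ 0.1 -0.8  2.5]  turn deg [ 0.03 -0.12 -0.17]  shift after turn [ 0.1 -0.8  2.5]
[-0.54  0.54  0.86  1.99 -0.54  0.86  2.6 ]
side px 326.0 193.3 A 695 [47 30] tray mm [-10.8  58.5]
side px 296.6 197.0 A 52 [14 15] tray mm [-93.   65.7]
side px 332.1 205.5 A 43 [7 8] tray mm [-23.5 -12.5]
side px 350.7 226.5 A 592 [95 35] tray mm [ -24.5 -122.7]
side px 363.1 209.1 A 43 [7 7] tray mm [ 41.9 -57.9]
side px 321.6 213.7 A 47 [8 8] tray mm [-64.7 -42.6]
```

View pics/side18.png

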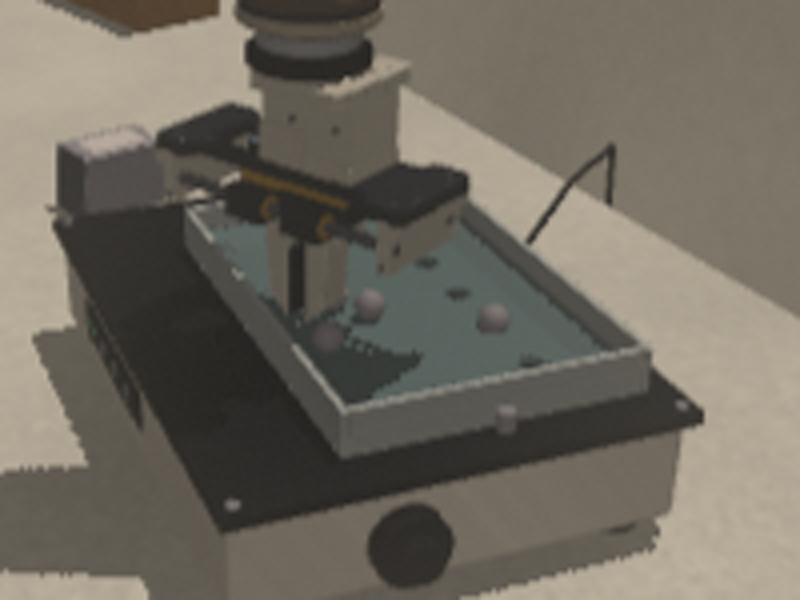

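```bash
python3 -m pendant '[[[0,0,0.0025],[0,0,0],0.01],[[-0.005,0,0],[0,0,0],0.01],[[-0.004,0,0],[0,0,0],0.01],[[-0.004,0.0004,0],[0,0,0],0.01],[[-0.004,0.0004,0],[0,0,0],0.01],[[-0.004,0.0004,0],[0,0,0],0.01],[[-0.004,0.0004,0],[0,0,0],0.01],[[-0.004,0.0004,0],[0,0,0],0.01],[[-0.004,0.0004,0],[0,0,0],0.01],[[0,0,0],[0,0,0],0.01]]'
python3 - <<'E'
from h import *
b=np.array([45,50])-20.5*np.array([.866,.5]); P(*b,104,30)
balls('side','side19',(240,130,440,280),4)
E
```

```text
clock: 41.72
position: [0.5517, -0.0723, 0.1039]
ee_rot: [0.637, -3.075, -0.0]
force: [-0.5, -0.8, -0.7]
width: 0.107
 t 41.73 pos [ 0.5517 -0.0723  0.1039] tray [-0.0381  0.0143] w 0.107 F [-0.5 -0.8 -0.7]
  shift(tool now) mm [-69.3 -10.6  -0.2]  turn deg [ 0.03 -0.07 -0.04]  shift after turn [-69.3 -10.7  -0.1]
side px 330.5 192.5 A 525 [41 29] tray mm [ 2.7 59. ]
side px 346.2 223.9 A 648 [107  49] tray mm [ -29.4 -108.5]
side px 363.1 209.1 A 41 [7 7] tray mm [ 42.  -57.9]
side px 321.7 213.6 A 50 [8 8] tray mm [-64.6 -42.4]
```

View pics/side19.png

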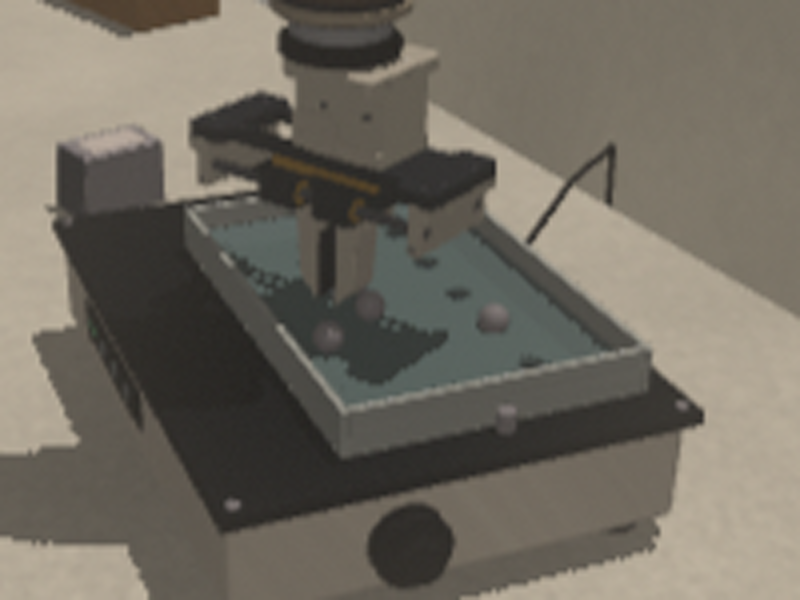

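```bash
python3 -m pendant '[[[-0.004,-0.0006,0],[0,0,0],0.01],[[-0.004,-0.0006,0],[0,0,0],0.01],[[-0.004,-0.0006,0],[0,0,0],0.01],[[-0.004,-0.0006,0],[0,0,0],0.01],[[-0.004,-0.0006,0],[0,0,0],0.01],[[-0.004,-0.0006,0],[0,0,0],0.01],[[-0.004,-0.0006,0],[0,0,0],0.01],[[-0.004,-0.0006,0],[0,0,0],0.01],[[-0.004,-0.0006,0],[0,0,0],0.01],[[-0.004,-0.0006,0],[0,0,0],0.01]]'
python3 - <<'E'
from h import *
b=np.array([45,50])-20.5*np.array([.866,.5]); P(*b,104,30)
balls('side','side20',(240,130,440,280),4)
E
```

```text
clock: 43.02
position: [0.5907, -0.0621, 0.1039]
ee_rot: [0.636, -3.075, -0.0]
force: [-0.2, -0.4, -0.5]
width: 0.108
 t 43.02 pos [ 0.5907 -0.0621  0.1039] tray [-0.0005  0.0289] w 0.108 F [-0.2 -0.4 -0.5]
  shift(tool now) mm [-29.5  -4.5  -0.2]  turn deg [ 0.03 -0.08 -0.07]  shift after turn [-29.4  -4.5  -0.1]
side px 335.5 189.8 A 283 [20 20] tray mm [22.6 69.4]
side px 345.8 223.8 A 657 [107  49] tray mm [ -29.8 -107.6]
side px 332.1 205.9 A 44 [7 8] tray mm [-24.4 -14.4]
side px 363.1 209.0 A 42 [7 7] tray mm [ 42.2 -57.6]
side px 321.8 213.3 A 51 [8 8] tray mm [-63.6 -41. ]
```

View pics/side20.png

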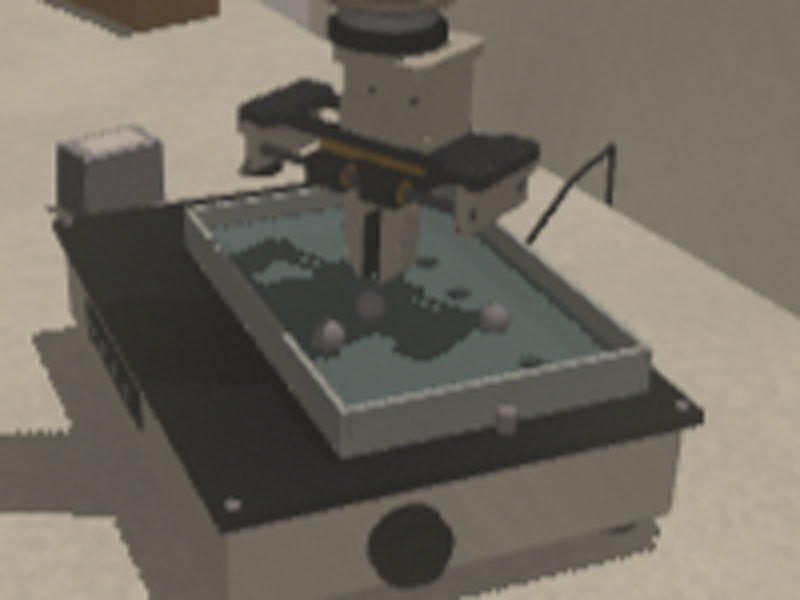

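```bash
python3 -m pendant '[[[-0.004,-0.0006,0],[0,0,0],0.01],[[-0.004,-0.0006,0],[0,0,0],0.01],[[-0.004,-0.0006,0],[0,0,0],0.01],[[-0.004,-0.0006,0],[0,0,0],0.01],[[-0.004,-0.0006,0],[0,0,0],0.01],[[-0.004,-0.0006,0],[0,0,0],0.01],[[-0.003,-0.0006,0],[0,0,0],0.01],[[-0.001,0,0],[0,0,0],0.01],[[0,0,0],[0,0,0],0.01]]'
python3 - <<'E'
from h import *
b=np.array([45,50])-20.5*np.array([.866,.5]); P(*b,104,30)
balls('side','side21',(240,130,440,280),4)
E
```

```text
clock: 44.2
position: [0.6178, -0.0549, 0.1038]
ee_rot: [0.636, -3.075, -0.0]
force: [1.1, -0.2, 0.7]
width: 0.109
 t 44.2 pos [ 0.6178 -0.0549  0.1038] tray [0.0256 0.0391] w 0.109 F [ 1.1 -0.2  0.7]
  shift(tool now) mm [-1.7 -0.3 -0.2]  turn deg [ 0.03 -0.08 -0.07]  shift after turn [-1.7 -0.3 -0.2]
side px 342.7 188.3 A 233 [19 17] tray mm [45.7 71.6]
side px 346.2 223.9 A 649 [107  49] tray mm [ -29.4 -108.5]
side px 332.0 205.8 A 46 [7 8] tray mm [-24.4 -13.8]
side px 363.2 209.0 A 44 [7 7] tray mm [ 42.5 -57.4]
side px 321.7 213.4 A 51 [8 8] tray mm [-64.1 -41.5]
```

View pics/side21.png

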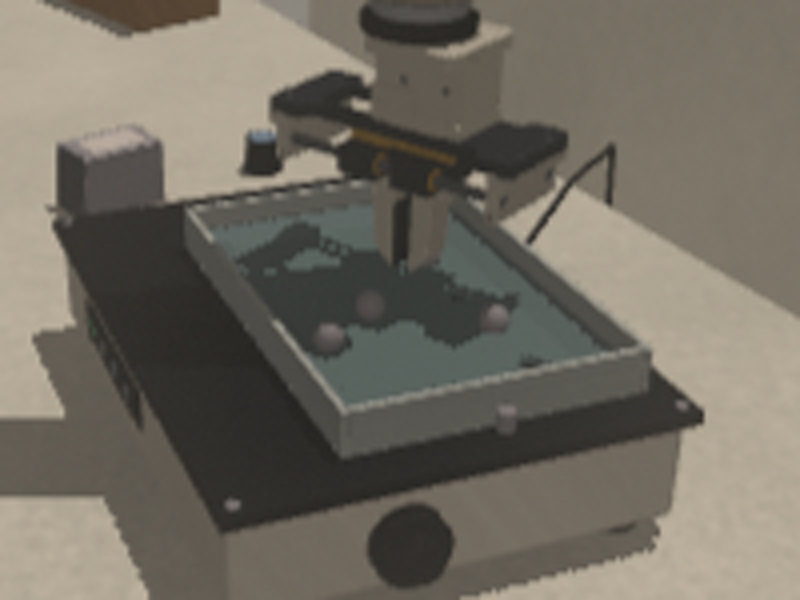

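```bash
python3 -m pendant '[[[-0.002,0,0],[0,0,0],0.01],[[0.006,0,0],[0,0,0],0.01],[[0.01,0,-0.03],[0,0,0],0.01],[[0.03,-0.01,-0.04],[0,0,8],0.014],[[0.03,-0.02,-0.02],[0,0,8],0.014],[[0,0,0],[0,0,8],0.014],[[0,0,0],[0,0,0],0.014]]'
python3 - <<'E'
from h import *
balls('side','side22',(240,130,440,280),4)
print(proj('side',[*t2w(.045,.05),.1025]))
P(-52,-15,140,10)
E
```

```text
clock: 45.12
position: [0.5576, -0.1088, 0.194]
ee_rot: [-0.016, -3.14, -0.0]
force: [-0.6, 0.3, 0.3]
width: 0.153
side px 346.8 224.2 A 649 [107  49] tray mm [ -28.5 -110.1]
side px 346.1 192.9 A 37 [7 7] tray mm [41.8 41.5]
side px 332.2 205.6 A 42 [7 8] tray mm [-23.6 -13. ]
side px 363.1 209.1 A 42 [7 7] tray mm [ 42.2 -57.7]
side px 321.7 213.7 A 49 [8 8] tray mm [-64.7 -42.6]
[345.7201684  192.91196992]
 t 45.17 pos [ 0.5577 -0.1084  0.1937] tray [-0.028  -0.0209] w 0.155 F [ 0.8 -0.6 -0.2]
  shift(tool now) mm [23.1  8.4 53.8]  turn deg [ 0.01 -0.11 -3.88]  shift after turn [22.6 10.  53.7]
```

View pics/side22.png

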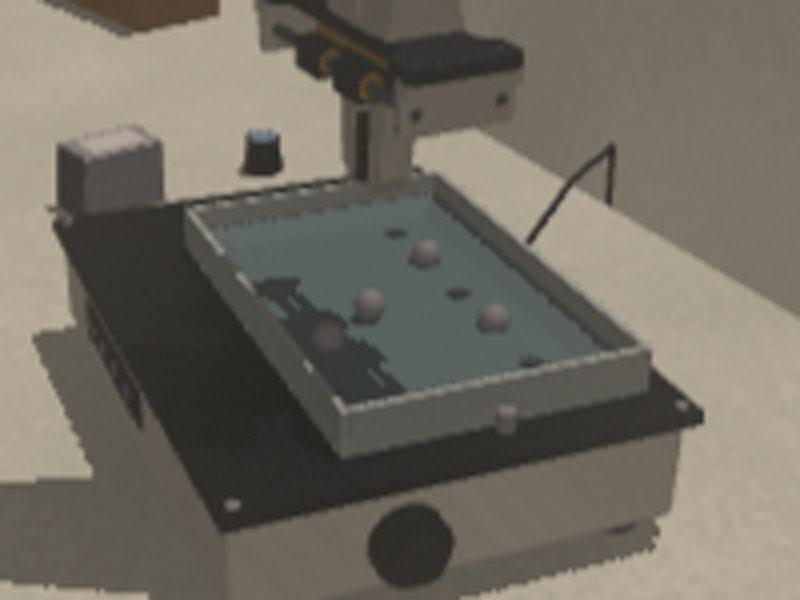

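```bash
python3 -m pendant '[[[0.02,0.008,0],[0,0,6.1],0.012],[[0,0,0.03],[0,0,0],0.012],[[0,0,0.02],[0,0,0],0.012],[[0,0,0],[0,0,0],0.012]]'
python3 - <<'E'
from h import *
P(-49.5,-12.7,104)
E
```

```text
clock: 45.68
position: [0.5372, -0.1002, 0.1426]
ee_rot: [-0.181, -3.132, 0.0]
force: [-0.4, 0.5, 0.7]
width: 0.128
 t 45.67 pos [ 0.5372 -0.1002  0.1426] tray [-0.0494 -0.0151] w 0.128 F [-0.4  0.5  0.7]
  shift(tool now) mm [-0.1  2.4 38.6]  turn deg [-0.03 -0.25 -0.07]  shift after turn [ 0.1  2.4 38.6]
```

```bash
python3 -m pendant '[[[0,0.0024,0.03],[0,0,0],0.012],[[0,0,0.009],[0,0,0],0.012],[[0,0,0],[0,0,0],0.012],[[-0.005,0,0],[0,0,0],0.012],[[-0.004,0.0006,0],[0,0,0],0.012],[[-0.004,0.0007,0],[0,0,0],0.012],[[-0.004,0.0007,0],[0,0,0],0.012],[[-0.004,0.0008,0],[0,0,0],0.012],[[-0.004,0.0008,0],[0,0,0],0.012],[[-0.004,0.0008,0],[0,0,0],0.012]]'
python3 - <<'E'
from h import *
P(25.2,0,104)
balls('side')
E
```

```text
clock: 46.92
position: [0.5678, -0.0972, 0.1049]
ee_rot: [-0.184, -3.135, 0.0]
force: [-0.5, -0.2, -0.1]
width: 0.135
 t 46.92 pos [ 0.5678 -0.0972  0.1049] tray [-0.0193 -0.0086] w 0.135 F [-0.5 -0.2 -0.1]
  shift(tool now) mm [-44.5   8.7   0.8]  turn deg [-0.01 -0.09 -0.17]  shift after turn [-44.5   8.6   0.9]
side px 340.4 193.0 A 580 [38 27] tray mm [27.  46.2]
side px 345.9 223.9 A 675 [107  49] tray mm [ -29.9 -108.3]
side px 363.1 209.1 A 42 [7 7] tray mm [ 42.1 -57.8]
side px 321.7 213.6 A 51 [8 8] tray mm [-64.6 -42.5]
```

```bash
python3 -m pendant '[[[-0.004,0.0008,0],[0,0,0],0.012],[[-0.004,0.0008,0],[0,0,0],0.012],[[-0.004,0.0008,0],[0,0,0],0.012],[[-0.004,0.0008,0],[0,0,0],0.012],[[-0.004,0.0008,0],[0,0,0],0.012],[[-0.004,0.0008,0],[0,0,0],0.012],[[-0.004,0.0008,0],[0,0,0],0.012],[[-0.004,0.0008,0],[0,0,0],0.012],[[-0.004,0.0008,0],[0,0,0],0.012],[[-0.004,0.0008,0],[0,0,0],0.012]]'
python3 -m pendant '[[[-0.003,0.0005,0],[0,0,0],0.012],[[-0.002,0,0],[0,0,0],0.012],[[0,0,0],[0,0,0],0.012]]'
python3 - <<'E'
from h import *
P(25.2,0,104)
balls('side','side23',(240,130,440,280),4)
print(proj('side',[*t2w(.045,.0),.1025]))
E
```

```text
clock: 48.22
position: [0.6084, -0.0939, 0.1049]
ee_rot: [-0.184, -3.135, 0.0]
force: [-0.1, 0.3, 0.2]
width: 0.132
clock: 48.6
position: [0.6133, -0.0941, 0.1049]
ee_rot: [-0.184, -3.135, 0.0]
force: [-0.3, 0.4, 0.7]
width: 0.133
 t 48.6 pos [ 0.6133 -0.0941  0.1049] tray [ 0.0255 -0.0003] w 0.133 F [-0.3  0.4  0.7]
  shift(tool now) mm [0.3 0.3 0.9]  turn deg [-0.01 -0.08 -0.17]  shift after turn [0.3 0.3 0.9]
side px 349.3 192.8 A 306 [20 24] tray mm [50.4 38.6]
side px 346.4 223.9 A 650 [107  49] tray mm [ -28.8 -108.7]
side px 363.1 209.1 A 43 [7 7] tray mm [ 42. -58.]
side px 321.6 213.5 A 51 [8 8] tray mm [-64.5 -41.9]
[353.79726219 200.65087519]
```

View pics/side23.png

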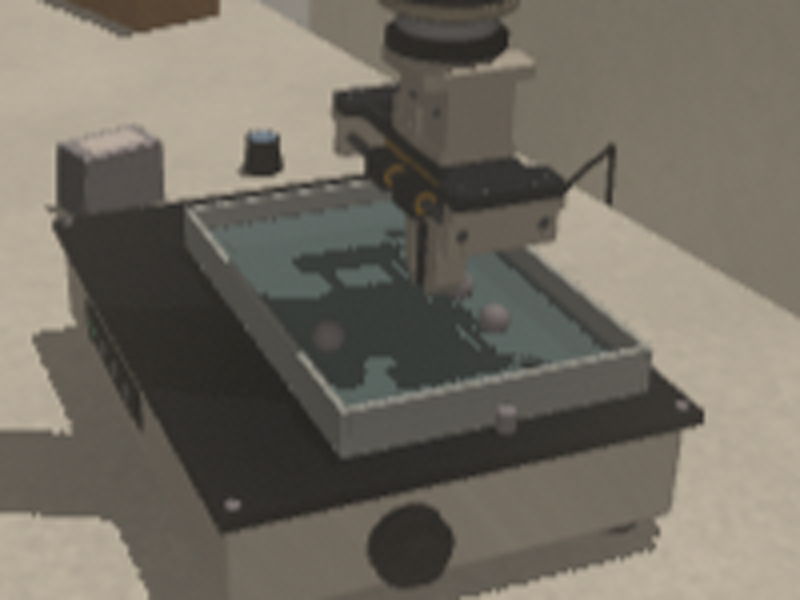

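```bash
python3 -m pendant '[[[0.006,0,0],[0,0,0],0.012],[[0.01,0,-0.03],[0,0,0],0.03],[[0.025,-0.01,-0.04],[0,0,0],0.03],[[0.03,-0.015,0],[0,0,-8],0.03],[[0,0,0],[0,0,-8],0.03],[[0,0,0],[0,0,-8],0.03],[[0,0,0],[0,0,-6],0.03],[[0,0,0],[0,0,0],0.03]]'
python3 - <<'E'
from h import *
P(-64.7,-41.2,104,30); print(arm.observe()['joints'].round(2))
balls('side','side24',(240,130,440,280),4)
print(proj('side',[*t2w(.045,.0),.1025]))
balls('top')
E
```

```text
clock: 49.65
position: [0.5394, -0.1105, 0.1751]
ee_rot: [0.632, -3.076, -0.002]
force: [0.3, -0.0, -0.6]
width: 0.329
 t 49.65 pos [ 0.5394 -0.1105  0.1751] tray [-0.046  -0.0251] w 0.329 F [ 0.3 -0.  -0.6]
  shift(tool now) mm [24.2 -4.8 71.1]  turn deg [ 0.07 -0.05 -0.22]  shift after turn [24.3 -4.6 71.1]
[-0.54  0.48  0.92  1.87 -0.45  1.01  2.55]
side px 333.8 184.4 A 30 [10  6] tray mm [ 32.7 104.6]
side px 346.4 224.3 A 662 [107  49] tray mm [ -29.7 -110.3]
side px 346.0 192.9 A 37 [7 7] tray mm [41.6 41.2]
side px 354.3 200.6 A 38 [7 7] tray mm [42.2 -8.1]
side px 363.1 209.1 A 42 [7 7] tray mm [ 42.2 -57.8]
side px 321.7 213.9 A 44 [8 7] tray mm [-65.  -43.4]
[353.79726219 200.65087519]
top px 334.1 196.2 A 6277 [118  77] tray mm [-2.2  8.3]
```

View pics/side24.png

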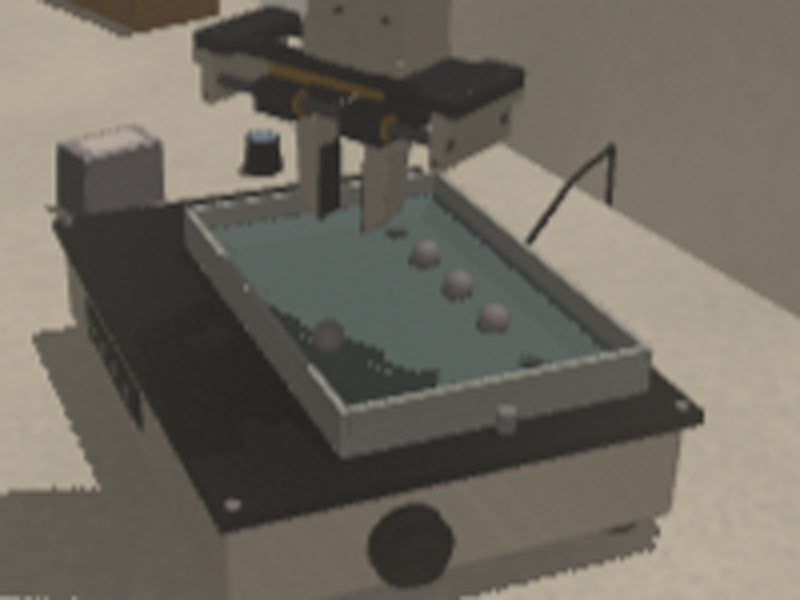

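```bash
python3 -m pendant '[[[0,0,0],[0,0,5],0.03],[[0,0,0],[0,0,5],0.03],[[0,0,0],[0,0,0],0.03]]'
python3 - <<'E'
from h import *
P(-64.7,-41.7,104,20); print(arm.observe()['joints'].round(2))
E
```

```text
clock: 50.12
position: [0.5397, -0.1104, 0.1748]
ee_rot: [0.362, -3.119, 0.0]
force: [1.2, 1.1, 0.2]
width: 0.327
 t 50.12 pos [ 0.5397 -0.1104  0.1748] tray [-0.0457 -0.0249] w 0.327 F [1.2 1.1 0.2]
  shift(tool now) mm [23.4 -9.3 70.8]  turn deg [ 0.   -0.12 -0.22]  shift after turn [23.6 -9.2 70.8]
[-0.57  0.5   0.97  1.87 -0.48  1.03  2.41]
```

```bash
python3 -m pendant '[[[0.0235,-0.0093,0],[0,0,0],0.03],[[0,0,0.03],[0,0,0],0.03],[[0,0,0.025],[0,0,0],0.03],[[0,0,0.012],[0,0,0],0.03],[[0,0,0.004],[0,0,0],0.03],[[0,0,0],[0,0,0],0.03]]'
python3 - <<'E'
from h import *
P(-64.7,-41.7,104,20); print(arm.observe()['joints'].round(2))
balls('side','side25',(240,130,440,280),4)
E
```

```text
clock: 50.88
position: [0.5194, -0.1252, 0.1044]
ee_rot: [0.363, -3.119, 0.0]
force: [-0.1, 1.2, -0.4]
width: 0.324
 t 50.88 pos [ 0.5194 -0.1252  0.1044] tray [-0.0642 -0.0419] w 0.324 F [-0.1  1.2 -0.4]
  shift(tool now) mm [0.4 0.4 0.4]  turn deg [ 0.   -0.06 -0.16]  shift after turn [0.4 0.4 0.4]
[-0.48  0.56  0.89  1.98 -0.57  0.87  2.52]
side px 332.4 198.0 A 1206 [58 38] tray mm [-5.8 26.4]
side px 346.1 224.0 A 662 [107  49] tray mm [ -29.7 -109. ]
side px 363.1 209.1 A 42 [7 7] tray mm [ 42.1 -57.7]
```

View pics/side25.png

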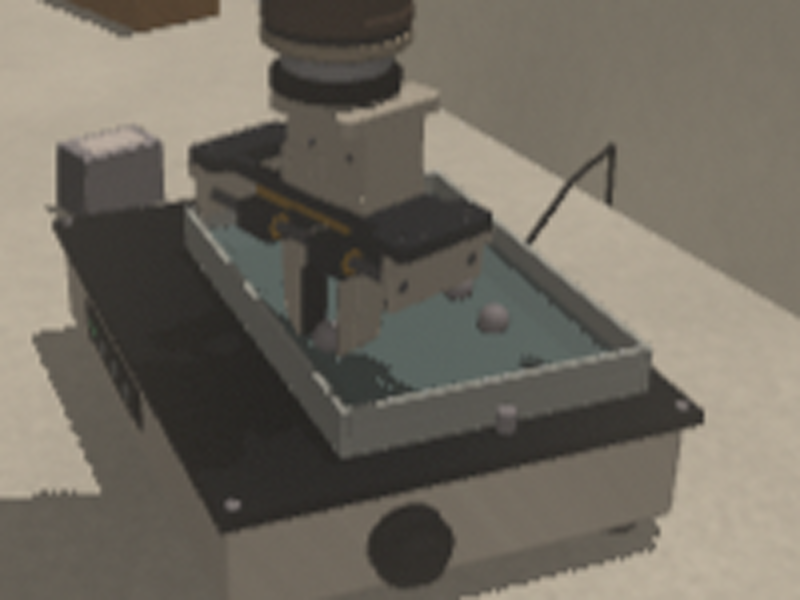

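```bash
python3 -m pendant '[[[0,-0.005,0],[0,0,0],0.03],[[0,-0.005,0],[0,0,0],0.03],[[0,-0.005,0],[0,0,0],0.03],[[0,-0.005,0],[0,0,0],0.03],[[0,-0.005,0],[0,0,0],0.03],[[0,-0.005,0],[0,0,0],0.03],[[0,-0.005,0],[0,0,0],0.03],[[0,-0.005,0],[0,0,0],0.03]]'
python3 - <<'E'
from h import *
P(-42,-102.7,104,20); print(arm.observe()['joints'].round(2))
snap('side','side26',(280,170,400,260),6.5)
E
```

```text
clock: 51.92
position: [0.5283, -0.1643, 0.104]
ee_rot: [0.363, -3.119, -0.0]
force: [-0.3, 0.1, -0.5]
width: 0.326
 t 51.92 pos [ 0.5283 -0.1643  0.104 ] tray [-0.0509 -0.0797] w 0.326 F [-0.3  0.1 -0.5]
  shift(tool now) mm [ -0.6 -24.6  -0. ]  turn deg [ 0.02 -0.08 -0.17]  shift after turn [ -0.5 -24.6  -0. ]
[-0.39  0.59  0.88  1.94 -0.58  0.89  2.58]
```

View pics/side26.png

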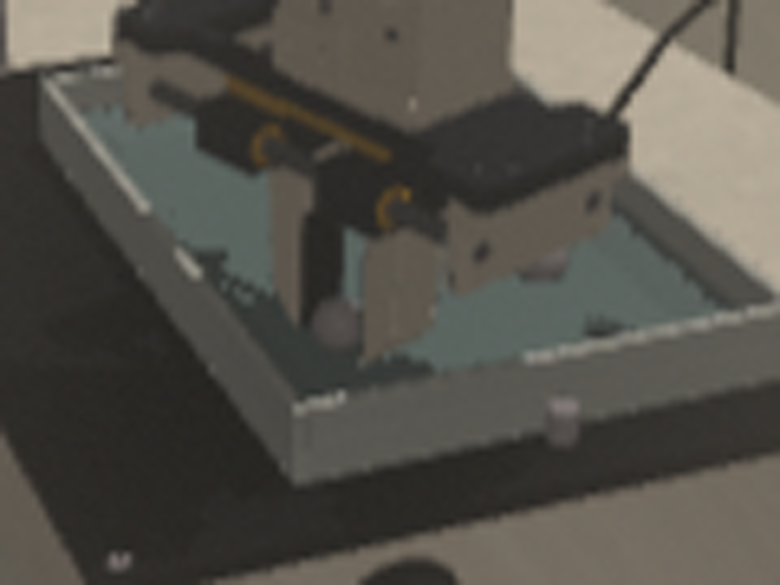

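```bash
python3 -m pendant '[[[0,-0.005,0],[0,0,0],0.03],[[0,-0.005,0],[0,0,0],0.03],[[0,-0.005,0],[0,0,0],0.03],[[0,-0.004,0],[0,0,0],0.03],[[0,-0.003,0],[0,0,0],0.03],[[0,0,0],[0,0,0],0.03],[[0,0,-0.02],[0,0,0],0.03],[[0,0,-0.03],[0,0,0],0.012],[[0.03,0.01,-0.02],[0,0,8],0.012],[[0,0,0],[0,0,8],0.012]]'
python3 - <<'E'
from h import *
balls('side','side27',(240,130,440,280),4)
b=np.array([-43,-98]); P(*(b-[27,0]),104,-2); print(arm.observe()['joints'].round(2))
E
```

```text
clock: 53.22
position: [0.5009, -0.183, 0.1767]
ee_rot: [0.084, 3.139, 0.002]
force: [-0.3, 0.3, -1.0]
width: 0.133
side px 333.6 189.6 A 383 [34 21] tray mm [18.1 72.8]
side px 304.8 207.5 A 132 [31 37] tray mm [-92.7   2.4]
side px 346.1 192.9 A 37 [7 7] tray mm [41.9 41.6]
side px 354.4 200.7 A 38 [7 7] tray mm [42.2 -8.6]
side px 363.1 209.1 A 42 [7 7] tray mm [ 42.1 -57.9]
side px 338.5 222.8 A 54 [8 9] tray mm [-44.2 -97.4]
side px 359.4 228.4 A 485 [75 20] tray mm [  -9.5 -137.5]
side px 321.0 228.1 A 11 [5 5] tray mm [ -91.6 -104.8]
 t 53.27 pos [ 0.5018 -0.1823  0.176 ] tray [-0.0751 -0.1007] w 0.133 F [ 1.3  0.9 -0.5]
  shift(tool now) mm [-5.2  2.3 72. ]  turn deg [0.07 0.04 5.17]  shift after turn [-5.   2.9 72. ]
[-0.48  0.5   1.06  1.92 -0.51  1.03  2.31]
```

View pics/side27.png

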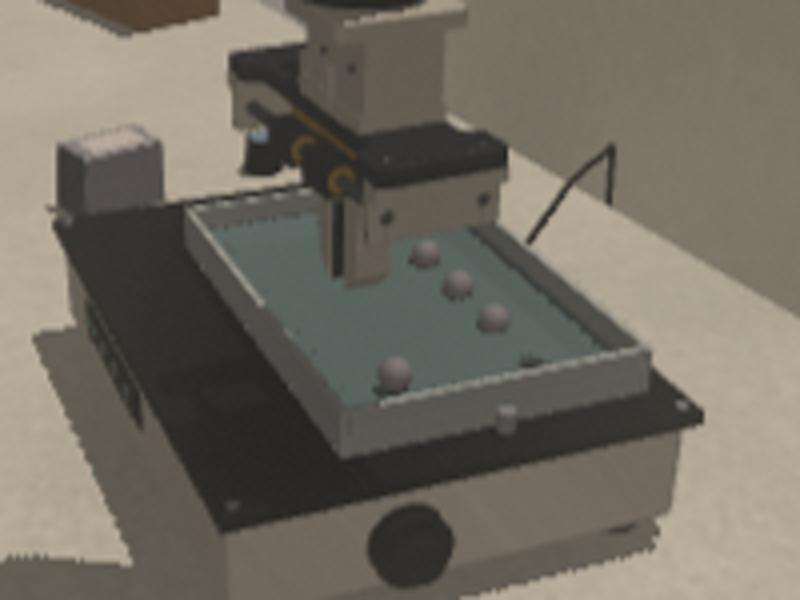

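```bash
python3 -m pendant '[[[-0.003,0.0035,0],[0,0,3.2],0.012],[[0,0,0.03],[0,0,0],0.012],[[0,0,0.03],[0,0,0],0.012],[[0,0,0.011],[0,0,0],0.012],[[0,0,0],[0,0,0],0.012]]'
python3 - <<'E'
from h import *
P(25.2,-100,104); 
E
```

```text
clock: 53.9
position: [0.505, -0.1792, 0.1033]
ee_rot: [-0.161, -3.136, 0.0]
force: [-0.4, 0.5, 1.1]
width: 0.132
 t 53.9 pos [ 0.505  -0.1792  0.1033] tray [-0.0724 -0.0972] w 0.132 F [-0.4  0.5  1.1]
  shift(tool now) mm [-97.5  -3.9  -0.9]  turn deg [-0.01 -0.11  0.68]  shift after turn [-97.6  -2.8  -0.7]
```

```bash
python3 -m pendant '[[[-0.005,0,0],[0,0,0.6],0.012],[[-0.005,-0.0002,0],[0,0,0],0.012],[[-0.005,-0.0002,0],[0,0,0],0.012],[[-0.005,-0.0002,0],[0,0,0],0.012],[[-0.005,-0.0002,0],[0,0,0],0.012],[[-0.005,-0.0002,0],[0,0,0],0.012],[[-0.005,-0.0002,0],[0,0,0],0.012],[[-0.005,-0.0002,0],[0,0,0],0.012],[[-0.005,-0.0002,0],[0,0,0],0.012],[[-0.005,-0.0002,0],[0,0,0],0.012]]'
python3 - <<'E'
from h import *
P(25.2,-100,104); 
snap('side','side28',(280,170,400,260),6.5)
E
```

```text
clock: 55.15
position: [0.5548, -0.1866, 0.103]
ee_rot: [-0.178, -3.135, 0.0]
force: [-0.6, 0.3, -0.4]
width: 0.133
 t 55.15 pos [ 0.5548 -0.1866  0.103 ] tray [-0.022  -0.0989] w 0.133 F [-0.6  0.3 -0.4]
  shift(tool now) mm [-47.2  -1.2  -1.1]  turn deg [-0.01 -0.08  0.04]  shift after turn [-47.2  -1.1  -1. ]
```

View pics/side28.png

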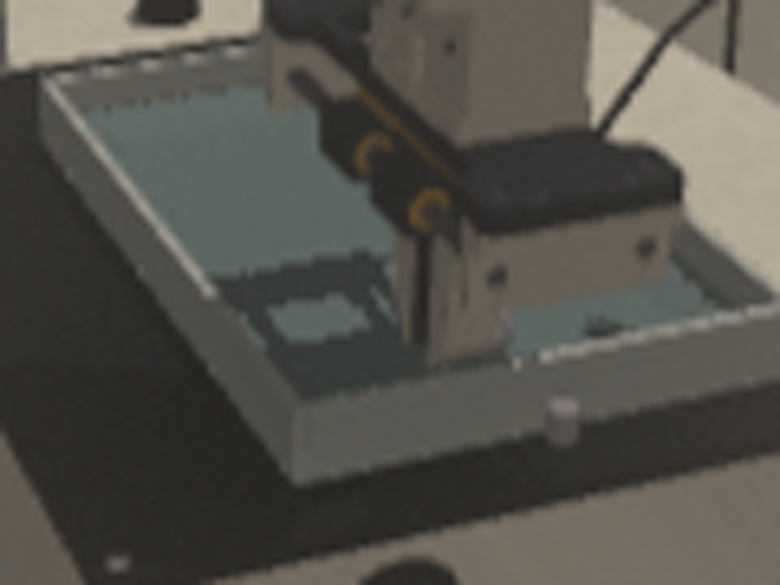

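```bash
python3 -m pendant '[[[-0.005,-0.0002,0],[0,0,0],0.012],[[-0.005,-0.0002,0],[0,0,0],0.012],[[-0.005,-0.0002,0],[0,0,0],0.012],[[-0.005,-0.0002,0],[0,0,0],0.012],[[-0.005,-0.0002,0],[0,0,0],0.012],[[-0.005,-0.0002,0],[0,0,0],0.012],[[-0.004,0,0],[0,0,0],0.012],[[-0.004,0,0],[0,0,0],0.012],[[-0.004,0,0],[0,0,0],0.012],[[-0.004,0,0],[0,0,0],0.012]]'
python3 -m pendant '[[[-0.002,0,0],[0,0,0],0.012],[[0,0,0],[0,0,0],0.012],[[0.006,0,0],[0,0,0],0.012],[[0.01,0,-0.03],[0,0,0],0.012],[[0.03,0.01,-0.04],[0,0,0],0],[[0.04,0.03,0],[0,0,0],0],[[0.03,0.03,0],[0,0,0],0],[[0,0,0],[0,0,0],0]]'
python3 - <<'E'
from h import *
balls('side','side29',(240,130,440,280),4)
for y in (-.1,-.05,0,.05): print(proj('side',[*t2w(.045,y),.1025]).round(1))
P(-140,5,104)
E
```

```text
clock: 56.45
position: [0.6003, -0.193, 0.1029]
ee_rot: [-0.178, -3.135, 0.0]
force: [-0.2, 0.5, 0.4]
width: 0.127
clock: 57.45
position: [0.4926, -0.1073, 0.1726]
ee_rot: [-0.174, -3.133, -0.005]
force: [1.0, 0.8, -0.0]
width: 0.008
side px 310.1 187.6 A 29 [11  4] tray mm [-38.6 108.3]
side px 349.8 223.5 A 682 [107  49] tray mm [ -20.5 -109.9]
side px 346.1 192.7 A 35 [7 7] tray mm [42.5 42.6]
side px 354.3 200.7 A 39 [7 7] tray mm [42.  -8.5]
side px 363.1 209.1 A 42 [7 7] tray mm [ 42.2 -57.8]
[372.2 218.2]
[362.6 209.1]
[353.8 200.7]
[345.7 192.9]
 t 57.5 pos [ 0.4941 -0.109   0.1731] tray [-0.0912 -0.0287] w 0.006 F [ 0.6 -0.4  0.2]
  shift(tool now) mm [48.6 33.7 69.2]  turn deg [ 0.09 -0.09  0.15]  shift after turn [48.8 33.7 69.1]
```

View pics/side29.png

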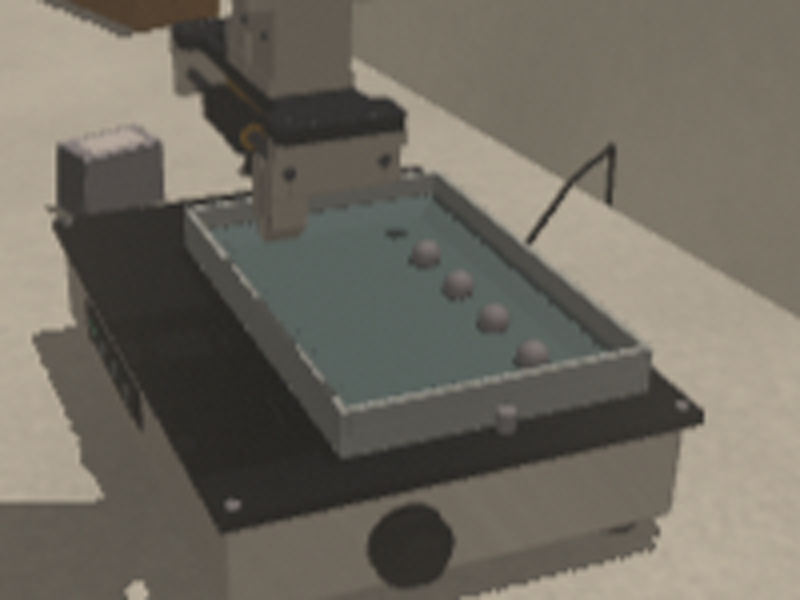

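```bash
python3 -m pendant '[[[0.03,0.02,-0.03],[0,0,0],0],[[0.03,0.03,-0.03],[0,0,0],0],[[0.01,0.04,0],[0,0,0],0],[[0.0,0.04,0],[0,0,0],0],[[0,0.04,0],[0,0,0],0],[[0,0.04,0],[0,0,0],0],[[0,0.03,0],[0,0,0],0],[[0,0,0],[0,0,0],0]]'
python3 - <<'E'
from h import *
b=balls('top','top5'); snap('top','top5f')
print([proj('top',[*t2w(.045,y),.1025]).round(1).tolist() for y in(-.1,-.05,0,.05)])
for l in('cleaner_bottle','slide_box','tweezers','loupe','tin'):
    r=arm.look_for('top',l)[:1]; print(l,[np.round(q['rect'],1) for q in r])
P(-140,5,104)
E
```

```text
clock: 58.5
position: [0.456, 0.1348, 0.2306]
ee_rot: [-0.174, -3.137, 0.003]
force: [-0.8, -1.2, 0.2]
width: 0.0
top px 320.2 176.2 A 25 [5 6] tray mm [43.3 50.4]
top px 340.0 179.2 A 26 [5 6] tray mm [43.3  0.1]
top px 359.6 182.2 A 30 [6 7] tray mm [ 43.3 -49.4]
top px 379.4 185.0 A 31 [6 7] tray mm [ 43.8 -99.2]
[[379.5, 185.0], [359.8, 182.0], [340.1, 179.0], [320.4, 176.1]]
cleaner_bottle [array([483.6, 234.9,  28.8,  24.4])]
slide_box [array([472.9, 194.8,  37.1,  36.8])]
tweezers [array([488.4, 298.4,   4.8,   0.9])]
loupe [array([175.1, 154.3,  17.1,  10.4])]
tin []
 t 58.85 pos [0.4553 0.1323 0.2308] tray [-0.1573  0.2066] w -0.0 F [-1.6  0.5  0.3]
  shift(tool now) mm [ -17.5 -201.6  126.8]  turn deg [-0.   -0.05 -0.05]  shift after turn [ -17.3 -201.6  126.8]
```

View pics/top5.png

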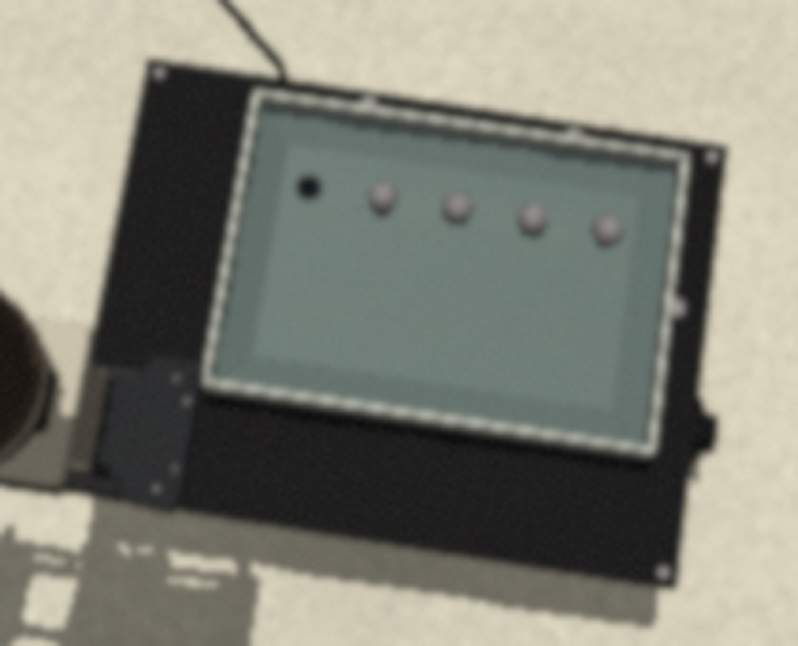

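View pics/top5f.png

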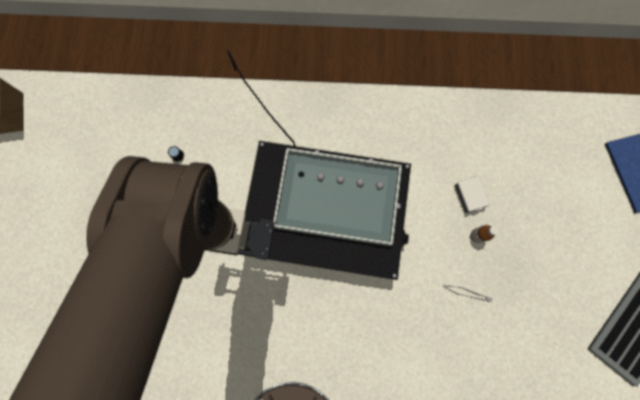

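```bash
python3 -m pendant '[[[-0.04,0,0],[0,0,0],0],[[-0.04,0,0],[0,0,0],0],[[-0.04,0,0],[0,0,0],0],[[-0.035,-0.02,0.02],[0,0,0],0],[[0,0,0.04],[0,0,0],0],[[0,0,0.04],[0,0,0],0],[[0,0,0.027],[0,0,0],0],[[0,0,0],[0,0,0],0]]'
python3 - <<'E'
from h import *
P(0,163,103)
E
```

```text
clock: 59.85
position: [0.6055, 0.0953, 0.102]
ee_rot: [-0.179, -3.132, 0.002]
force: [0.1, 0.0, -0.3]
width: 0.006
 t 59.85 pos [0.6055 0.0953 0.102 ] tray [-0.0038  0.1869] w 0.006 F [ 0.1  0.  -0.3]
  shift(tool now) mm [ -3.8 -23.9  -0.9]  turn deg [-0.1  -0.24 -0.  ]  shift after turn [ -3.8 -23.9  -1. ]
```

```bash
python3 -m pendant '[[[-0.004,-0.01,0],[0,0,0],0],[[0,-0.008,0],[0,0,0],0],[[0,-0.004,0],[0,0,0],0],[[0,-0.003,0],[0,0,0],0],[[0,0,0],[0,0,0],0]]'; python3 -m pendant '[[[0,-0.0015,0],[0,0,0],0],[[0,0,0],[0,0,0],0]]'
python3 - <<'E'
from h import *
P(0,163,103)
E
```

```text
clock: 60.48
position: [0.608, 0.0703, 0.1038]
ee_rot: [-0.179, -3.136, 0.0]
force: [0.8, -0.0, -0.2]
width: 0.003
clock: 60.72
position: [0.6078, 0.0695, 0.1036]
ee_rot: [-0.177, -3.136, -0.0]
force: [0.5, 0.9, 0.2]
width: 0.007
 t 60.73 pos [0.6078 0.0695 0.1036] tray [0.0015 0.1616] w 0.007 F [0.5 0.9 0.2]
  shift(tool now) mm [1.5 1.4 0.6]  turn deg [-0.   -0.06  0.08]  shift after turn [1.5 1.4 0.6]
```

```bash
python3 -m pendant '[[[0,-0.002,0],[0,0,0],0],[[0,0,0],[0,0,0],0],[[0,0,0],[0,0,0],0]]'; python3 - <<'E'
from h import *
P(0,163,103)
E
python3 -m pendant '[[[0,0.015,0],[0,0,0],0],[[0,0.02,-0.03],[0,0,0],0],[[0.03,0,-0.04],[0,0,0],0],[[0.04,0,0],[0,0,0],0],[[0.04,0,0],[0,0,0],0],[[0.04,-0.03,0],[0,0,0],0],[[0,-0.04,0],[0,0,0],0],[[0,-0.04,0],[0,0,0],0],[[0,-0.04,0],[0,0,0],0],[[0,-0.04,0],[0,0,0],0]]'
python3 - <<'E'
from h import *
P(-135,0,103)
E
```

```text
clock: 61.1
position: [0.6078, 0.0694, 0.1036]
ee_rot: [-0.175, -3.136, -0.004]
force: [-0.2, 6.7, 1.5]
width: 0.004
 t 61.1 pos [0.6078 0.0694 0.1036] tray [0.0014 0.1615] w 0.004 F [-0.2  6.7  1.5]
  shift(tool now) mm [1.4 1.5 0.6]  turn deg [ 0.13 -0.07  0.16]  shift after turn [1.4 1.5 0.6]
clock: 62.35
position: [0.441, -0.0709, 0.174]
ee_rot: [-0.177, -3.136, 0.001]
force: [0.2, -0.1, -0.0]
width: 0.005
 t 62.35 pos [ 0.441  -0.0709  0.174 ] tray [-0.1482  0.0031] w 0.005 F [ 0.2 -0.1 -0. ]
  shift(tool now) mm [-13.3  -3.   71. ]  turn deg [-0.04 -0.03  0.07]  shift after turn [-13.2  -3.1  71. ]
```

Side contact is firm, with no travel. Now the front.

```bash
python3 -m pendant '[[[0,-0.003,0.03],[0,0,0],0],[[0,0,0.03],[0,0,0],0],[[0,0,0.011],[0,0,0],0],[[-0.012,0,0],[0,0,0],0],[[-0.012,0,0],[0,0,0],0],[[-0.006,0,0],[0,0,0],0],[[-0.004,0,0],[0,0,0],0],[[0,0,0],[0,0,0],0]]'; python3 - <<'E'
from h import *
P(-113,0,103)
E
```

```text
clock: 63.35
position: [0.4746, -0.0769, 0.1029]
ee_rot: [-0.178, -3.136, 0.001]
force: [0.3, 0.3, 0.2]
width: 0.002
 t 63.35 pos [ 0.4746 -0.0769  0.1029] tray [-0.1142  0.0009] w 0.002 F [0.3 0.3 0.2]
  shift(tool now) mm [-1.2 -0.9 -0.1]  turn deg [-0.03 -0.04  0.05]  shift after turn [-1.2 -0.9 -0.1]
```

```bash
python3 -m pendant '[[[-0.002,0,0],[0,0,0],0],[[-0.001,0,0],[0,0,0],0],[[0,0,0],[0,0,0],0]]'; python3 - <<'E'
from h import *
P(-113,0,103)
E
python3 -m pendant '[[[-0.002,0,0],[0,0,0],0],[[0,0,0],[0,0,0],0]]'; python3 - <<'E'
from h import *
P(-113,0,103)
E
```

```text
clock: 63.72
position: [0.4767, -0.0771, 0.1026]
ee_rot: [-0.178, -3.134, -0.0]
force: [-2.7, 0.5, 2.3]
width: 0.006
 t 63.73 pos [ 0.4767 -0.0771  0.1026] tray [-0.1121  0.001 ] w 0.006 F [-2.7  0.5  2.3]
  shift(tool now) mm [ 0.9 -1.  -0.4]  turn deg [-0.01 -0.12  0.04]  shift after turn [ 0.9 -1.  -0.4]
clock: 63.98
position: [0.4768, -0.077, 0.1023]
ee_rot: [-0.179, -3.131, -0.002]
force: [-10.2, 1.1, 7.0]
width: 0.003
 t 63.98 pos [ 0.4768 -0.077   0.1023] tray [-0.112   0.0011] w 0.003 F [-10.2   1.1   7. ]
  shift(tool now) mm [ 1.  -1.1 -0.7]  turn deg [ 0.04 -0.32  0.02]  shift after turn [ 1.  -1.1 -0.7]
```

```bash
python3 -m pendant '[[[0.008,0,0],[0,0,0],0],[[0.02,0,-0.02],[0,0,0],0],[[0.02,0,-0.04],[0,0,0],0],[[0.02,0,-0.04],[0,0,0],0],[[0.02,0,-0.04],[0,0,0],0],[[0,0,0],[0,0,0],0],[[0,0,0],[0,0,0],0]]'; python3 - <<'E'
from h import *
snap('top','top6'); balls('side','side30',(200,110,480,320),2.85)
for l in('cleaner_bottle','slide_box','tweezers','loupe','tin'):
    for n in('top','side'):
        r=arm.look_for(n,l)[:1]; print(n,l,[np.round(q['rect'],1) for q in r])
P(0,0,200)
E
```

```text
clock: 64.85
position: [0.3955, -0.0634, 0.2335]
ee_rot: [-0.169, -3.133, -0.008]
force: [0.3, -0.5, -0.4]
width: 0.002
side px 348.9 223.1 A 688 [107  49] tray mm [ -21.7 -107.4]
side px 346.0 192.9 A 38 [7 7] tray mm [41.6 41.4]
side px 354.3 200.7 A 38 [7 7] tray mm [42.2 -8.3]
side px 363.1 209.0 A 42 [7 7] tray mm [ 42.2 -57.6]
top cleaner_bottle [array([482.9, 233.8,  31.8,  19.7])]
side cleaner_bottle [array([414.5, 325.7,  24.8,  53.6])]
top slide_box [array([472.4, 197.8,  31.1,  35.8])]
side slide_box [array([451.8, 314.2,  48.6,  46.8])]
top tweezers [array([489.5, 297.4,   9.2,   0.9])]
side tweezers []
top loupe [array([174.6, 153.7,  17.9,  15.4])]
side loupe [array([305.9, 168.3,   9.6,  15.8])]
top tin [array([168.2, 206.6,  30.6,  39.8])]
side tin [array([267.9, 172.6,  24.3,  25.1])]
 t 65.45 pos [ 0.3952 -0.0646  0.2337] tray [-0.1945  0.0041] w 0.005 F [-0.6  0.7 -0.5]
  shift(tool now) mm [-194.7   -4.9   32.7]  turn deg [ 0.13 -0.3   0.21]  shift after turn [-194.5   -4.1   33.7]
```

View pics/side30.png

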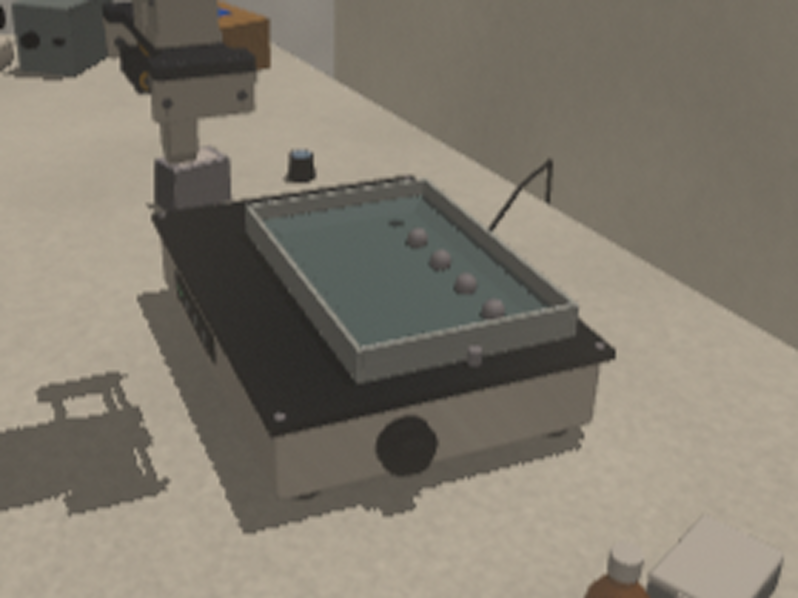

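View pics/top6.png

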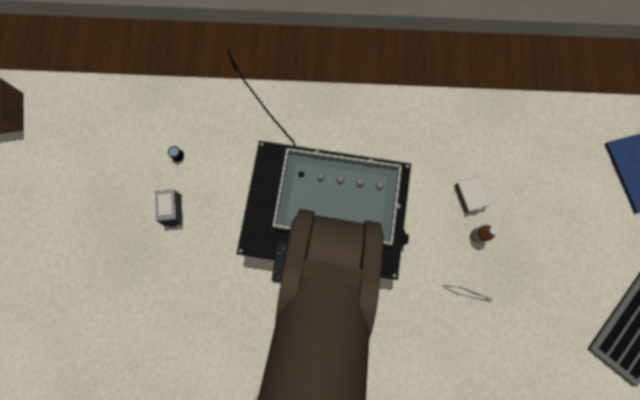

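All four balls sit in pockets 0–3. The tin is upright and shut, and the bystanders are in their original places.

```bash
python3 -c "
from cell import arm
print(arm.sign_off())"
```

```text
the job is handed in; nothing more can be done
None
```

The job is done and was handed in at about 65 s.

- **Tray:** I pushed it home against all three pins first. At the end I pressed it again from the side (about 7 N) and from the front (about 10 N). It did not move, and it was where it had been after the first push.
- **Balls and tin:** Four balls came out of the tin. I counted them in the pictures, and the lifted weight agreed with four before the pour and an empty tin after. The tin is back on the bench, upright with its flap shut. The arm reached its limit while tipping, so the tin only got to about 36° instead of the planned 45°, but it still emptied.
- **Pockets:** I rolled the balls into pockets 0 to 3, one in each; pocket 4 is empty. Both cameras show pockets 1 to 3 filled at the sunken height. Pocket 0 I confirmed in the top view and by eye in the side view, because the side detector lost that ball against the rim.
- **Bystanders:** The bottle, slide box and loupe are where they were at the start, and so are the tweezers by eye. The detector found the tweezers only poorly from above and not at all from the side at the end.

**What went wrong:** in my first attempts to push a ball with the outside of the fingers, the sloped fingertips rode up on it. The upward force at the wrist reached about 59 N, from fingertip contact. I backed off and used the inner pads and front edges instead. The tray stayed home, and I saw no damage or lifted ball.

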